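# Grease a pillow block bearing with a push-type grease gun

### The job

Pick up the small push-type grease gun by its barrel and press its nose squarely, in line with the leaning grease nipple on the bearing housing, until the nose snaps over the nipple's head. Then keep pushing so that the barrel goes well past half of its 10 mm stroke down on its spring and finish like that, still holding the gun pressed on and square; leave the tin, the spare bearing and the carton alone.

Things in the scene. Friction and masses are not known exactly. Their poses are not given: they have to be found in the camera images.
- gun: Loose round push-type grease gun, 106 mm tall, 0.3 kg, standing on its nose. Origin at the centre of the nose's mouth (spring relaxed), z up the gun. Steel nose z 0 to 26 mm (bell 40 mm wide at the mouth, then 32 mm); thin stem; barrel flange 42 mm wide, z 38 to 43, for fingertips to bear on; aluminium barrel 28 mm wide, z 43 to 98, to grip; black cap 24 mm wide to z 106.
- nose (a joint): How far the nose is pushed into the barrel against its spring, in m: 0 relaxed, 0.010 at the stop. It starts to move at about 9 N and takes 15 N at the stop.
- nose_mouth (a point): Centre of the nose's open mouth (moves with the nose). Bore: 28 mm wide at the mouth, 20 mm from 5 mm in, 21 mm deep. Three sprung jaws 8 mm in leave 12 mm free and snap behind the nipple's 16 mm head at an axial push of about 5 to 9 N.
- nipple: Steel button-head nipple, fixed on the bearing housing, leaning 25 degrees from vertical (to the housing's -x). Origin at its foot on a round boss, z outward along its axis. Hexagon 20 mm wide to z 7 mm, neck 11 mm to z 22, head 16 mm wide at z 25 to 27, tapering to 7 mm at the tip, z 34. Jaws have snapped once the nose's mouth is below z 15 mm; fully on it is at z 13.
- nipple_tip (a point): Centre of the nipple's tip, on its axis, 34 mm from its foot.
- nipple_seat (a point): Point on the nipple's axis, 13 mm from its foot, where the centre of the nose's mouth lies when the nose is fully on.
- bearing: Grey pillow block bearing housing on a dark steel base plate 240 x 120 x 12 mm, fixed to the counter; origin under the plate's centre, z up. Housing 88 mm wide, 50 mm deep, 106 mm high, with a 32 mm shaft stub along its y axis, 62 mm up, 110 mm long. The nipple stands on it, over the -x half.
- tin: Bystander: upright round tin, 68 mm across, 85 mm tall; origin at the centre of its underside. Leave alone.
- spare_bearing: Bystander: flat steel ring 62 mm across, 16 mm high; origin under its centre. Leave alone.
- carton: Bystander: closed cardboard carton 100 x 75 x 40 mm; origin under its centre. Leave alone.
Not all that is in view belongs to the job. Of the things that look like the gun, the smallest one is meant.

How it is judged:
On the way, in this order (a step that is already met when the one before it is completed fails the run):
1. the gun has been lifted off the counter in the fingers (height (world z) of gun above 0.04 m and contact force between the fingers and gun above 2 N), for 0.2 s.
2. the nose has snapped over the nipple's head, gun in the fingers and in line with the nipple (z of nose_mouth in the frame of nipple below 0.0155 m and distance between nose_mouth and nipple_seat below 0.005 m and angle between the z axis of gun and the z axis of nipple, either way round below 0.14 rad and contact force between the fingers and gun above 2 N), for 0.2 s.
At the end, for the whole second after the job is handed in: The gun is held still in the fingers, pushed onto the nipple: nose snapped on (mouth within 5 mm of its seat and below 15.5 mm on the nipple), gun within 0.14 rad of the nipple's axis, nose pushed over 5 mm into the barrel, over 5 N on the nipple (all of step 2 and value of joint nose above 0.005 m and contact force between gun and nipple above 5 N and linear speed of gun below 0.03 m/s); the arm keeps its last pose, push and grip.
It fails at once if the tin, the spare bearing or the carton was moved by more than 30 mm (distance of any of tin, spare_bearing, carton from where it was at the start of the episode above 0.03 m).
It also fails if it takes over 38 s, if anything falls off the work surface, if the arm or the gripper's body presses on something with over 40 N, if the wrist force passes 120 N, or if a joint passes its speed limit or range.

### The arm

A 7-joint arm with a two-finger parallel gripper is mounted at the origin on the work surface. World frame = base frame: x ahead of the robot, y to its left, z up, the work surface at z = 0. Lengths are in m, angles in rad, forces in N, time in s.
With the tool pointing down it reaches from about 0.425 to 0.95 m from the base axis. Payload 16.7 kg.
Tool frame: the origin (TCP) lies on the mounting face of the last link; the fingertips stand 199 mm ahead of it and the grasp point (between the pads) lies 180 mm ahead of it; x points along the fingers, z is the direction in which the jaws open and shut, and the axes are right-handed (so a half turn about x gives the same grasp; the last joint's range is limited). The gripper opens to 94 mm and grips with 3 to 60 N. Pads are 16 mm wide; open, the fingers measure 119 mm over their backs; the gripper's body (75 mm by 177 mm) begins 78 mm behind the grasp point.
Start: joints at [1.03, 0.426, 0.074, 1.606, -0.034, 1.111, -0.067], TCP at [0.257, -0.624, 0.405] pointing down, gripper open.
Joint ranges: [-2.85, 2.85], [-0.5, 2.14], [-1.23, 1.37], [0.21, 2.46], [-1.02, 4.16], [0.16, 2.05], [-2.73, 2.73]. Speed limits (rad/s): [1.89, 1.89, 2.39, 2.39, 3.01, 3.01, 3.01].

### API

Orientations are given as a unit quaternion [w, x, y, z].
In Python, from station import env gives the robot as it stands. The module is installed in compiled form; this text tells all that it offers.
- The arm moves only by the tool carry_out, never from a script. Its argument "targets" is a list of rows, each a list of 4 numbers: the shift along the tool's x, y, z in mm, then the turn about the tool's x in degrees. In form: [[x, y, z, turn], ...]. A call has 1 to 10 rows; each row is the pose to reach, as a shift and turn from the pose measured when the call began, along the tool's axes at that moment; what a row does not reach only later rows make up. A row lasts 1/8 s, in which the tool goes at most 62.5 mm and 10.7 degrees, less where a joint would pass 70% of its speed; a pose out of reach is approached as far as the arm can. A call with a gripper value outside its range is refused whole. "grip" is the finger opening in mm, from 0 to 94, set as the call begins (left out, the last holds). The fingers move at their own pace and stop on an object; "squeeze" is the grip in N (left out, the last holds). Time passes only in rows, so rows that repeat a pose let the fingers close. It gives the time, the measured TCP pose, the force and the opening at its end, in the units of the state.
- env.sense(): the state, without advancing time (a new reading comes with each control period).
- env.snapshot(name): name is "scene" or "side" or "wrist"; returns a dict with "image" (480x640x3 uint8, blue, green, red), "range_z" (480x640 float32, m along the optical axis (not along the pixel's ray), 0 where there is no reading), "fx", "fy", "cx", "cy" (pixels), "rvec" (rotation vector, rad) and "tvec" (3), from world to camera coordinates, as OpenCV has them. Camera axes: x right, y down, z forward; pixel columns grow to the right and rows downward; lengths in m; the calibration is good to about 2 mm. A picture is of the moment at which its call begins.
- env.job_done(): hands the job in, once; it reports no verdict.
The state is a dict: "clock": time; "qpos": joint angles; "dq": joint speeds; "effort": joint torques, N m; "tcp_pos": TCP position; "tcp_rot": TCP orientation; "wrist_force": force on the tool from outside, world axes, zero at the start; "moment": the same for the moment, N m; "grip_width": finger opening in m.
Only numpy, scipy, OpenCV 4.12 (cv2) and the standard library are available. Lean on these libraries where they do the work, as an engineer would, in place of code of your own. Each camera call takes 0.05 s, during which the arm holds its last target.

## Working session

There is one attempt and no reset: what is moved stays moved. The work goes in short steps, Python scripts to look and compute and a tool call to move; the robot and the scene stay as the last step left them, time stands still between calls to the robot, and variables do not carry over. Pictures are saved under pics/ and viewed, and the job is handed in when it is done.

Besides the shell and the picture viewer there is one more tool, called after "Emit:" by a JSON object that holds its "fn" and its "kwargs". carry_out: Moves the arm, as the interface text tells. Its arguments: {"type":"object","properties":{"targets":{"type":"array","items":{"type":"array","items":{"type":"number"}}},"grip":{"type":"number"},"squeeze":{"type":"number"}},"required":["targets"]}

```bash
mkdir -p pics; ls; python3 - <<'E'
from station import env
import cv2,numpy as np,pickle
s=env.sense(); print(s)
for n in ["scene","side","wrist"]:
    d=env.snapshot(n); cv2.imwrite(f"pics/{n}0.png",d["image"]); pickle.dump(d,open(f"{n}0.pkl","wb"))
    print(n,d["fx"],d["cx"],d["cy"],d["rvec"],d["tvec"])
E
```

```text
pics
{'clock': 0.0, 'qpos': array([ 1.03049787,  0.42672994,  0.07389201,  1.60658486, -0.03412113,
        1.1107421 , -0.06711616]), 'dq': array([-1.11452623e-03,  1.20795420e-03,  7.45785182e-04,  7.41551577e-04,
        5.18422054e-05, -1.34947027e-05, -1.81454871e-03]), 'effort': array([-4.38823545e-04, -9.35821438e+01,  3.66644673e+00, -4.54194689e+01,
       -4.88496129e-02,  2.02732621e-02,  1.41174755e-04]), 'tcp_pos': array([ 0.25703336, -0.62396584,  0.40398782]), 'tcp_rot': array([ 0.58717586,  0.39364407,  0.58791537, -0.39322306]), 'wrist_force': array([-0.10497238, -0.64613317,  0.73624159]), 'moment': array([-0.00563489, -0.01838299,  0.03340986]), 'grip_width': 0.0941308223047546}
scene 562.4671260457502 323.10400532125504 241.79998176244246 [ 1.89462685  1.51515962 -0.63266355] [-0.12753962 -0.264637    1.45441502]
side 464.9964772186213 323.9610789583731 233.6187458637449 [ 2.2788824  -0.11818186  0.05504947] [-0.53985757  0.13056257  0.87360537]
wrist 430.1508480745801 328.3087100501202 233.72967357688464 [-2.4486912   1.63862063  0.19060374] [-0.67452489 -0.0236772   0.39004851]
```

View pics/scene0.png

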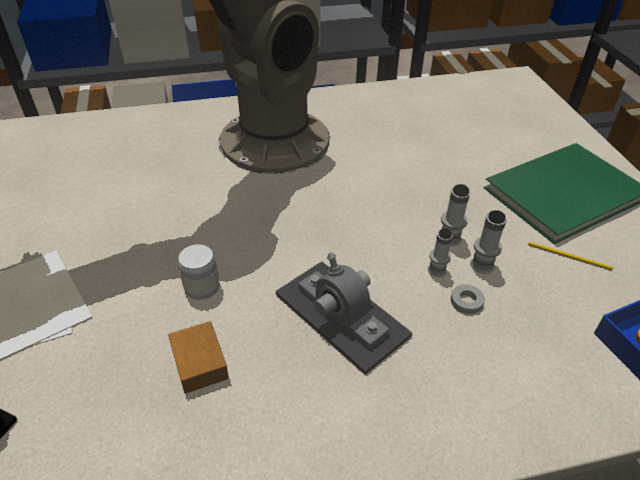

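View pics/side0.png

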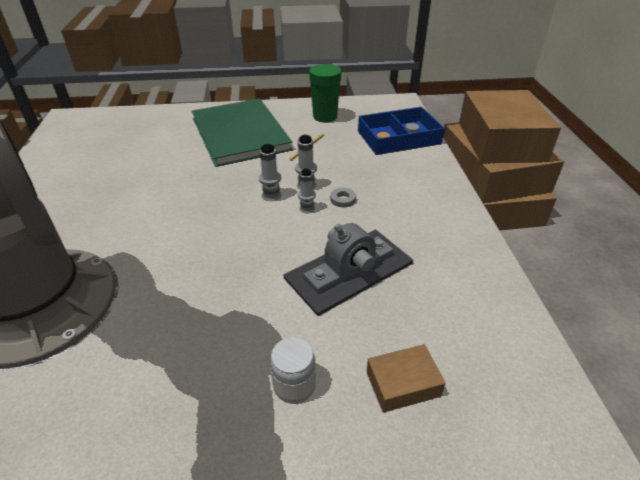

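View pics/wrist0.png

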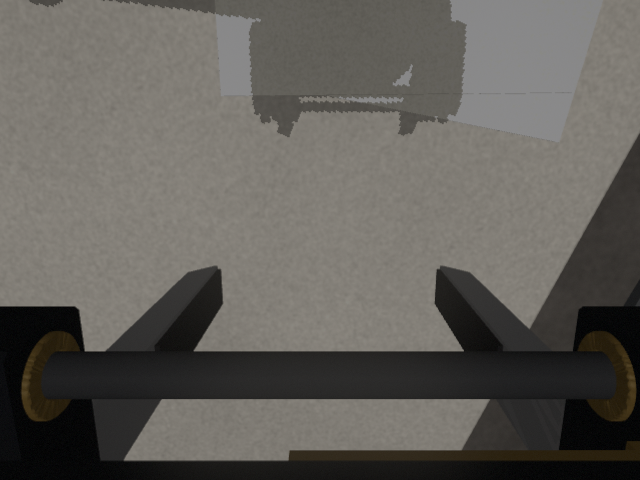

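```bash
cat > h.py <<'E'
import numpy as np,cv2,pickle
def cloud(d):
    z=d["range_z"];v,u=np.mgrid[0:480,0:640]
    P=np.stack([(u-d["cx"])*z/d["fx"],(v-d["cy"])*z/d["fy"],z],-1)
    R=cv2.Rodrigues(np.array(d["rvec"]))[0]
    W=(P-np.array(d["tvec"]).ravel())@R
    W[z==0]=np.nan
    return W
def proj(d,p):
    K=np.array([[d["fx"],0,d["cx"]],[0,d["fy"],d["cy"]],[0,0,1.]])
    return cv2.projectPoints(np.array(p,float).reshape(-1,3),np.array(d["rvec"]),np.array(d["tvec"]),K,None)[0].reshape(-1,2)
def Rq(q): 
    from scipy.spatial.transform import Rotation as R
    return R.from_quat([q[1],q[2],q[3],q[0]]).as_matrix()
E
python3 - <<'E'
from h import *
np.set_printoptions(precision=4,suppress=True)
print(Rq([ 0.58717586,  0.39364407,  0.58791537, -0.39322306]))
for n,bx in [("scene",(330,430,150,310)),("side",(240,380,120,220))]:
    d=pickle.load(open(n+"0.pkl","rb"));W=cloud(d)
    print(n,"table z",np.nanmedian(W[340:380,320:360,2]) )
    for nm,px in dict(scene=dict(small=(442,251),bigA=(457,210),bigB=(490,240),tip=(332,258)),side=dict(small=(306,190),A=(269,170),B=(306,160),tip=(340,228)))[n].items():
        u,v=px; print(nm,W[v,u], W[v-15:v+1:5,u])
for n,(u,v,w,h) in dict(scene=(270,170,250,200),side=(230,120,200,200)).items():
    d=pickle.load(open(n+"0.pkl","rb"))
    c=d["image"][v:v+h,u:u+w]; cv2.imwrite(f"pics/{n}_crop.png",cv2.resize(c,None,fx=3,fy=3,interpolation=cv2.INTER_CUBIC))
E
```

```text
[[-0.0005  0.9246  0.3808]
 [ 0.0011  0.3808 -0.9246]
 [-1.     -0.0001 -0.0012]]
scene table z 0.0013287884434285448
small [0.5447 0.2345 0.071 ] [[0.5371 0.232  0.1034]
 [0.5391 0.2331 0.0922]
 [0.5398 0.235  0.0795]
 [0.5447 0.2345 0.071 ]]
bigA [0.4612 0.296  0.0921] [[0.4563 0.2913 0.1272]
 [0.4598 0.2917 0.1174]
 [0.4618 0.2931 0.1061]
 [0.4612 0.296  0.0921]]
bigB [0.5473 0.3287 0.0832] [[0.5442 0.3213 0.1202]
 [0.5457 0.3234 0.1086]
 [0.5459 0.3264 0.0954]
 [0.5473 0.3287 0.0832]]
tip [0.5759 0.0112 0.131 ] [[ 0.4123  0.0544  0.0044]
 [ 0.4223  0.052  -0.0001]
 [ 0.5698  0.0126  0.1368]
 [ 0.5759  0.0112  0.131 ]]
side table z -0.0007872125054961236
small [0.5259 0.2286 0.0597] [[0.527  0.2319 0.0977]
 [0.5263 0.2246 0.0894]
 [0.5261 0.2264 0.0749]
 [0.5259 0.2286 0.0597]]
A [0.4453 0.2844 0.0824] [[0.4483 0.2849 0.1216]
 [0.4473 0.2838 0.1093]
 [0.4463 0.2848 0.0956]
 [0.4453 0.2844 0.0824]]
B [0.5329 0.3143 0.0851] [[0.5339 0.3147 0.125 ]
 [0.5338 0.3177 0.11  ]
 [0.5335 0.3187 0.0961]
 [0.5329 0.3143 0.0851]]
tip [0.5722 0.0047 0.1308] [[ 0.6029  0.2157 -0.0024]
 [ 0.5999  0.1933  0.0009]
 [ 0.5978  0.1769 -0.0004]
 [ 0.5722  0.0047  0.1308]]
```

View pics/scene_crop.png

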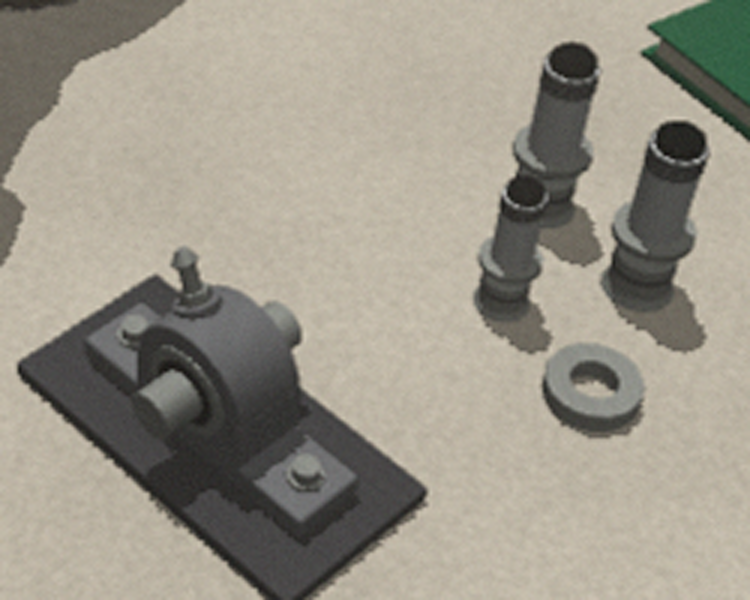

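View pics/side_crop.png

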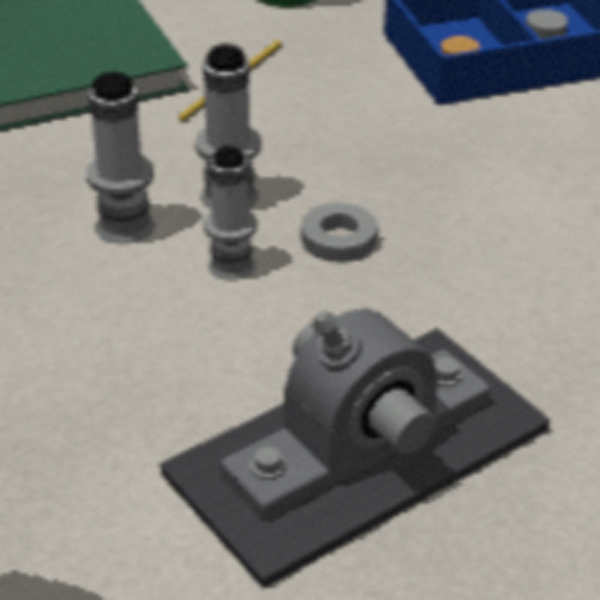

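```bash
cat >> h.py <<'E'
def ray(d,px,z0):
    R=cv2.Rodrigues(np.array(d["rvec"]))[0];t=np.array(d["tvec"]).ravel()
    C=-R.T@t; r=R.T@np.array([(px[0]-d["cx"])/d["fx"],(px[1]-d["cy"])/d["fy"],1])
    return C+r*(z0-C[2])/r[2]
def tri(ds,pxs):
    A=np.zeros((3,3));b=np.zeros(3)
    for d,px in zip(ds,pxs):
        R=cv2.Rodrigues(np.array(d["rvec"]))[0];t=np.array(d["tvec"]).ravel()
        C=-R.T@t; r=R.T@np.array([(px[0]-d["cx"])/d["fx"],(px[1]-d["cy"])/d["fy"],1]);r/=np.linalg.norm(r)
        M=np.eye(3)-np.outer(r,r);A+=M;b+=M@C
    return np.linalg.solve(A,b)
E
python3 - <<'E'
from h import *
from scipy.optimize import least_squares
np.set_printoptions(precision=4,suppress=True)
S=pickle.load(open("scene0.pkl","rb"));D=pickle.load(open("side0.pkl","rb"))
cs=[(18,368),(157,276),(425,492)]
cd=[(163,467),(437,330),(548,425),(266,584)]
print("scene corners",*[ray(S,(u/3+270,v/3+170),.012) for u,v in cs])
print("side corners",*[ray(D,(u/3+230,v/3+120),.012) for u,v in cd])
print("tip",tri([S,D],[(184/3+270,250/3+170),(325/3+230,316/3+120)]))
for n,d in (("scene",S),("side",D)):
    W=cloud(d)
    for nm,c0,rr,zl,zh in (("small",(.533,.234),.024,.050,.092),("A",(.455,.292),.03,.06,.1),("B",(.540,.322),.03,.06,.1)):
        m=(np.hypot(W[...,0]-c0[0],W[...,1]-c0[1])<rr)&(W[...,2]>zl)&(W[...,2]<zh)
        p=W[m]
        r=least_squares(lambda q:np.hypot(p[:,0]-q[0],p[:,1]-q[1])-(.014 if nm=="small" else q[2]),[*c0,.015],loss="soft_l1",f_scale=.002).x
        m2=(np.hypot(W[...,0]-c0[0],W[...,1]-c0[1])<rr)
        print(n,nm,m.sum(),r,"top",np.nanmax(W[m2][:,2]))
    m=(np.hypot(W[...,0]-.575,W[...,1]-.01)<.03)&(W[...,2]>.112)
    p=W[m]; k=np.argsort(-p[:,2]); print(p[k][:40:3])
# wide ring of cap: tops of small gun: cap center pixel
print("gun top",tri([S,D],[(527/3+270,190/3+170),(229/3+230,154/3+120)]))
E
```

```text
scene corners [ 0.5291 -0.0829  0.012 ] [0.469  0.0205 0.012 ] [0.6757 0.135  0.012 ]
side corners [0.4659 0.0119 0.012 ] [0.67  0.13  0.012] [0.7259 0.0245 0.012 ] [ 0.5236 -0.0921  0.012 ]
tip [0.5691 0.0109 0.1338]
scene small 228 [0.5286 0.2421 0.015 ] top 0.11057623885385574
scene A 277 [0.4466 0.3032 0.0176] top 0.14162559694509388
scene B 301 [0.5347 0.3369 0.0175] top 0.14059059970391366
[[0.5733 0.01   0.1383]
 [0.568  0.013  0.1374]
 [0.5715 0.0087 0.1369]
 [0.5684 0.0077 0.1365]
 [0.5722 0.0156 0.1361]
 [0.5658 0.0101 0.1359]
 [0.5744 0.0062 0.1354]
 [0.5722 0.0085 0.1352]
 [0.5724 0.0102 0.135 ]
 [0.5743 0.0116 0.1342]
 [0.5701 0.0055 0.1338]
 [0.5748 0.0167 0.1336]
 [0.5742 0.0064 0.1327]
 [0.5791 0.0069 0.1326]]
side small 189 [0.5259 0.2405 0.015 ] top 0.10784484391830979
side A 228 [0.4436 0.3005 0.0172] top 0.13846845075152048
side B 212 [0.5316 0.3348 0.0174] top 0.13811997329414288
[[0.5691 0.0093 0.1366]
 [0.5688 0.007  0.1363]
 [0.5711 0.0107 0.1353]
 [0.5633 0.0063 0.1349]
 [0.5673 0.009  0.1347]
 [0.5724 0.0063 0.1342]
 [0.5667 0.0043 0.134 ]
 [0.5632 0.0056 0.1332]
 [0.564  0.012  0.1325]
 [0.5645 0.0014 0.1319]
 [0.5746 0.0093 0.1315]
 [0.5743 0.0069 0.1312]
 [0.574  0.0047 0.1307]
 [0.5616 0.0065 0.1302]]
gun top [0.5286 0.2432 0.1001]
```

Emit:
{"fn": "carry_out", "kwargs": {"targets": [[0,54,-32,-8],[0,108,-64,-16],[0,161,-96,-24],[0,215,-128,-32],[0,269,-160,-40],[0,322,-192,-48],[0,376,-224,-56],[0,430,-256,-64],[0,450,-315,-72],[0,470,-374,-80]], "grip": 60, "squeeze": 5}}

```text
clock: 1.4
tcp_pos: [0.5491, -0.0971, 0.4041]
tcp_rot: [0.703, -0.078, 0.703, 0.078]
wrist_force: [0.8, 1.0, 0.3]
grip_width: 0.0603
```

```bash
cat >> h.py <<'E'
def todo(tgt,psi=None):
    from station import env
    s=env.sense();R=Rq(s["tcp_rot"]);yaw=np.degrees(np.arctan2(R[1,2],R[0,2]))
    print("t",s["clock"],"pos",s["tcp_pos"].round(4),"yaw z",yaw.round(2),"tool x",R[:,0].round(4),"F",s["wrist_force"].round(2),"grip",s["grip_width"],"q",np.array(s["qpos"]).round(2))
    sh=R.T@(np.array(tgt)-s["tcp_pos"])*1000
    print("shift mm",sh.round(1),"turn",None if psi is None else -(psi-yaw))
E
python3 -c "
from h import *
todo((.527,.241,.36),20)"
```

```text
t 1.4 pos [ 0.5491 -0.0971  0.4041] yaw z 12.66 tool x [-9.0e-04  1.2e-03 -1.0e+00] F [0.82 1.03 0.33] grip 0.060281962605970005 q [ 0.43  0.27 -0.44  1.85  0.13  1.05  0.16]
shift mm [ 44.5 334.7  52.6] turn -7.340344003939416
```

Emit:
{"fn": "carry_out", "kwargs": {"targets": [[0,60,9,-2],[0,120,18,-4],[0,180,27,-6],[10,240,36,-7],[25,300,47,-7],[44,335,53,-7],[44,335,53,-7],[44,335,53,-7]]}}

```text
clock: 2.4
tcp_pos: [0.5275, 0.2407, 0.3605]
tcp_rot: [0.696, -0.12, 0.697, 0.121]
wrist_force: [0.2, -0.7, 0.1]
grip_width: 0.0602
```

```bash
python3 - <<'E'
from h import *
from station import env
todo((.527,.241,.252),20)
for n in ["wrist","scene","side"]:
    d=env.snapshot(n); cv2.imwrite(f"pics/{n}1.png",d["image"]); pickle.dump(d,open(f"{n}1.pkl","wb"))
d=pickle.load(open("wrist1.pkl","rb")); print(proj(d,[(.527,.241,.106),(.527,.241,.0)]))
E
```

```text
t 2.4 pos [0.5275 0.2407 0.3605] yaw z 19.64 tool x [-1.2e-03  6.0e-04 -1.0e+00] F [ 0.21 -0.65  0.08] grip 0.060163512859993114 q [-0.05  0.38 -0.6   1.84  0.25  1.   -0.42]
shift mm [108.5   0.4  -0.3] turn -0.3627619563399129
[[327.45482066 251.53287391]
 [327.74047408 216.49258815]]
```

View pics/wrist1.png

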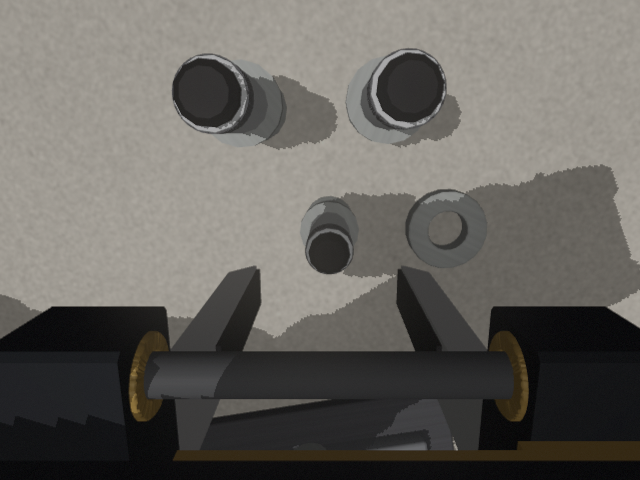

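View pics/side1.png

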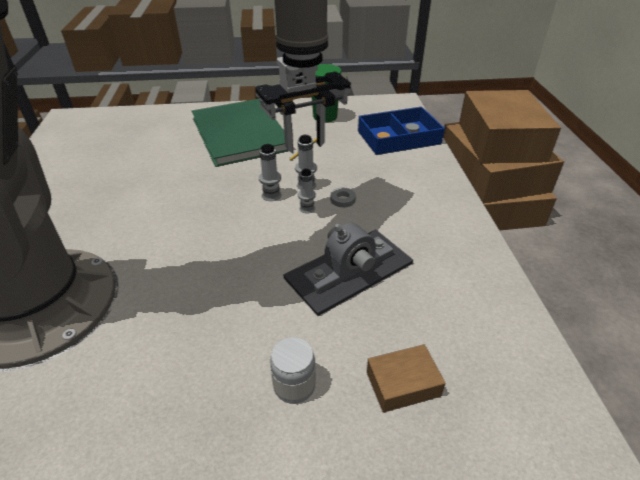

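Emit:
{"fn": "carry_out", "kwargs": {"targets": [[54,0,0,0],[95,0,0,0],[108,0,0,0],[108,0,0,0]]}}

```text
clock: 3.05
tcp_pos: [0.528, 0.24, 0.2534]
tcp_rot: [0.697, -0.12, 0.697, 0.12]
wrist_force: [-0.1, 0.2, 1.5]
grip_width: 0.0604
```

Emit:
{"fn": "carry_out", "kwargs": {"targets": [[0,0,0,0],[0,0,0,0],[0,0,0,0],[0,0,0,0],[0,0,0,0]], "grip": 0, "squeeze": 4}}

```text
clock: 3.68
tcp_pos: [0.5281, 0.24, 0.2537]
tcp_rot: [0.697, -0.12, 0.697, 0.12]
wrist_force: [-2.3, -1.3, 6.3]
grip_width: 0.028
```

```bash
python3 - <<'E'
from h import *
todo((.527,.241,.252),20)
E
```

```text
t 3.675 pos [0.5281 0.24   0.2537] yaw z 19.52 tool x [ 0.e+00  7.e-04 -1.e+00] F [-2.26 -1.29  6.34] grip 0.027953117325238346 q [-0.11  0.51 -0.55  1.92  0.36  0.81 -0.51]
shift mm [ 1.7  1.3 -0.7] turn -0.48255495053764363
```

Emit:
{"fn": "carry_out", "kwargs": {"targets": [[-0.8,-3,0,0],[-1.2,-6.5,0,0],[-1.5,-10,0,0],[-1.8,-13,0,0],[-2,-16.5,0,0],[-2,-20,0,0],[-1.8,-23,0,0],[-1.6,-26,0,0],[-1.2,-29.5,0,0],[-0.8,-33,0,0]]}}

```text
clock: 4.92
tcp_pos: [0.5392, 0.2087, 0.2545]
tcp_rot: [0.697, -0.12, 0.697, 0.12]
wrist_force: [0.3, 0.3, -3.0]
grip_width: 0.0281
```

```bash
python3 - <<'E'
from h import *
from station import env
todo((.527,.241,.252),20)
for n in ["scene","side"]:
    d=env.snapshot(n);  pickle.dump(d,open(f"{n}2.pkl","wb"))
    c=proj(d,[(.535,.22,.06)])[0].astype(int);u,v=c
    cv2.imwrite(f"pics/{n}2.png",cv2.resize(d["image"][v-60:v+60,u-80:u+80],None,fx=5,fy=5,interpolation=cv2.INTER_CUBIC)); print(u,v)
E
```

```text
t 4.925 pos [0.5392 0.2087 0.2545] yaw z 19.52 tool x [-0.e+00  7.e-04 -1.e+00] F [ 0.33  0.27 -3.03] grip 0.028061543612197207 q [-0.05  0.5  -0.54  1.92  0.35  0.81 -0.45]
shift mm [ 2.5 34.6 -0.7] turn -0.48244362013748443
432 252
310 191
```

View pics/scene2.png

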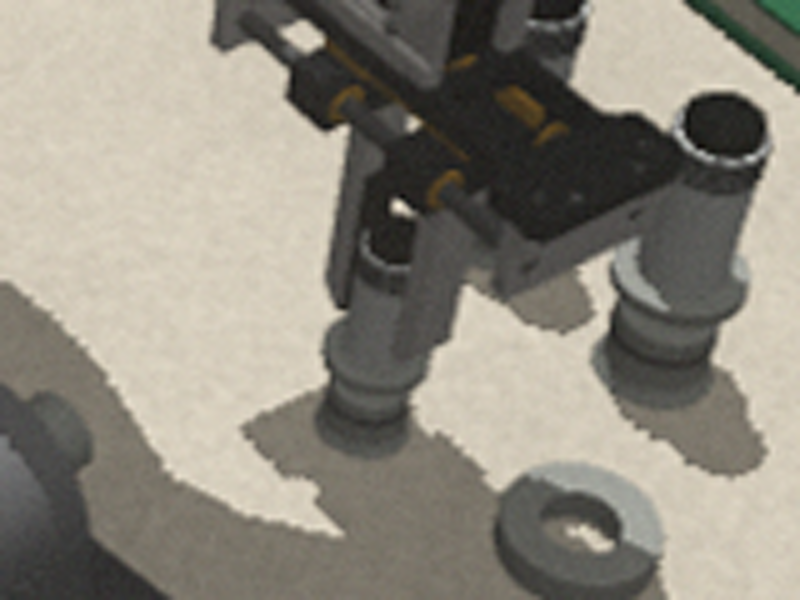

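View pics/side2.png

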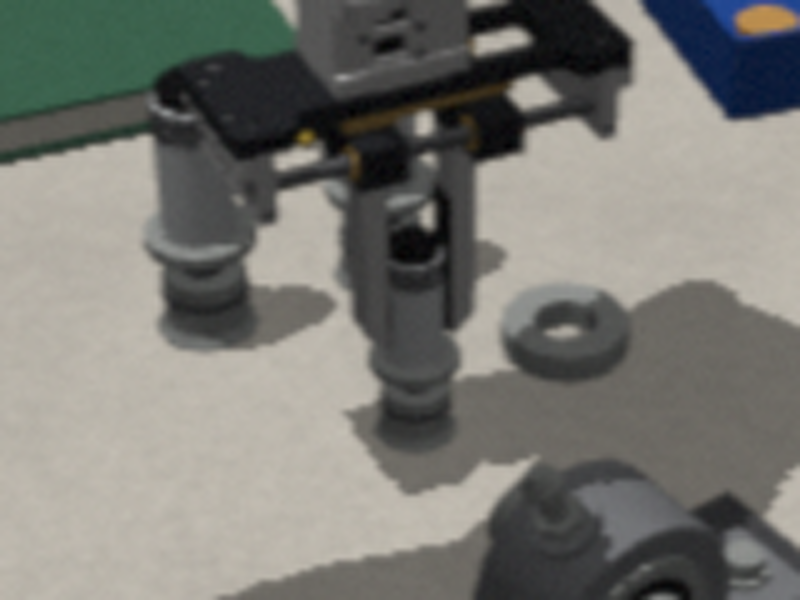

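```bash
python3 - <<'E'
from h import *
S=pickle.load(open("scene0.pkl","rb"));print(ray(S,(468,298),.014))
todo((.6218,.1444,.2605),29.7)
E
```

```text
[0.62070797 0.26583238 0.014     ]
t 5.025 pos [0.5393 0.2084 0.2544] yaw z 19.49 tool x [-1.e-04  5.e-04 -1.e+00] F [ 0.04 -0.12 -3.09] grip 0.027527400098536107 q [-0.05  0.5  -0.54  1.92  0.35  0.81 -0.45]
shift mm [ -6.1 -87.9  56.4] turn -10.214563540049994
```

Emit:
{"fn": "carry_out", "kwargs": {"targets": [[-7,-15,9,-3],[-7,-50,32,-7],[-7,-80,51,-10],[-7,-88,56,-10],[-2,-88,56,-10],[1.5,-88,56,-10],[1.5,-88,56,-10]], "squeeze": 4}}

```text
clock: 5.9
tcp_pos: [0.6208, 0.145, 0.2528]
tcp_rot: [0.684, -0.18, 0.684, 0.181]
wrist_force: [-0.2, 0.1, -4.1]
grip_width: 0.028
```

```bash
cat >> h.py <<'E'
def look(k,p,s=4,w=200,h=150):
    from station import env
    for n in ["scene","side"]:
        d=env.snapshot(n);  pickle.dump(d,open(f"{n}{k}.pkl","wb"))
        u,v=proj(d,[p])[0].astype(int);u=max(u,w//2);v=max(v,h//2)
        c=d["image"][v-h//2:v+h//2,u-w//2:u+w//2]
        cv2.imwrite(f"pics/{n}{k}.png",cv2.resize(c,None,fx=s,fy=s,interpolation=cv2.INTER_CUBIC)); print(n,"crop origin",u-w//2,v-h//2,"scale",s)
E
python3 - <<'E'
from h import *
todo((.6292,.1314,.2525),29.7)
look(3,(.62,.14,.06))
E
```

```text
t 5.9 pos [0.6208 0.145  0.2528] yaw z 29.55 tool x [-4.e-04  6.e-04 -1.e+00] F [-0.24  0.12 -4.12] grip 0.028021559517177337 q [ 0.08  0.59 -0.55  1.78  0.39  0.88 -0.13]
shift mm [  0.2 -16.    0.6] turn -0.14562339662430546
scene crop origin 307 217 scale 4
side crop origin 253 136 scale 4
```

View pics/scene3.png

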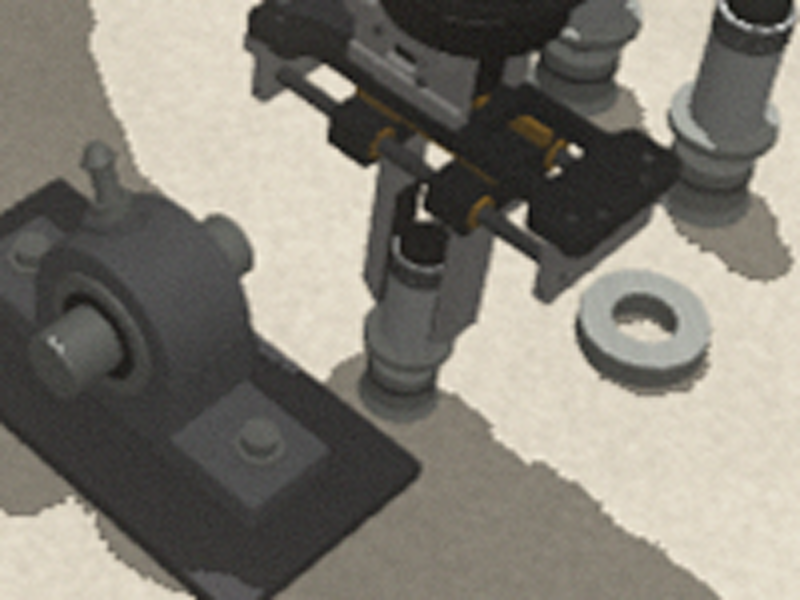

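View pics/side3.png

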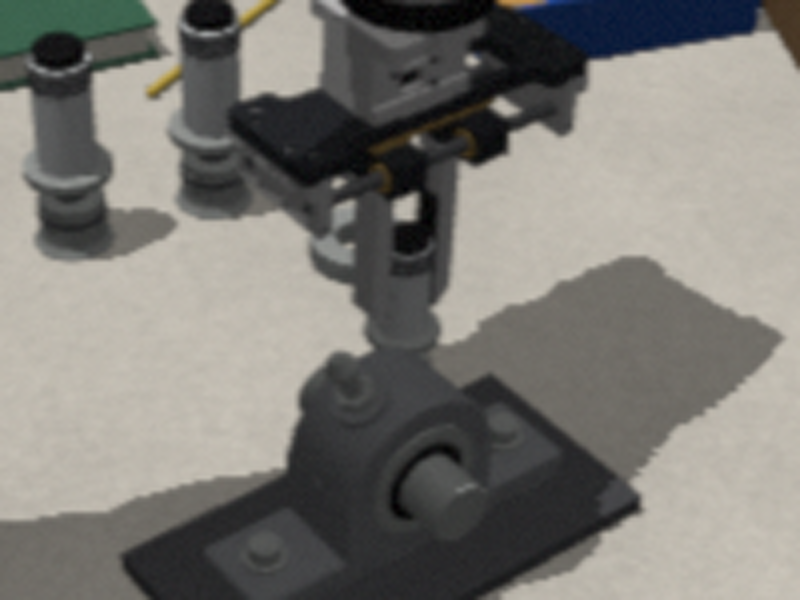

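Emit:
{"fn": "carry_out", "kwargs": {"targets": [[1.5,0,0,0],[2,-5,0,0],[2,-10,0,0],[2,-14,0,0],[2,-18,0,0],[2,-22,0,0],[2,-22,0,0]], "squeeze": 3}}

```text
clock: 6.88
tcp_pos: [0.632, 0.1251, 0.2507]
tcp_rot: [0.684, -0.18, 0.684, 0.18]
wrist_force: [0.9, 0.5, 0.5]
grip_width: 0.0281
```

```bash

python3 - <<'E'
from h import *
todo((.6292,.1314,.2525),29.7)
look(4,(.62,.13,.06))
E
```

```text
t 6.875 pos [0.632  0.1251 0.2507] yaw z 29.51 tool x [-4.e-04  4.e-04 -1.e+00] F [0.88 0.5  0.49] grip 0.028097422097124604 q [ 0.11  0.6  -0.55  1.77  0.39  0.88 -0.1 ]
shift mm [-1.8  6.8  0.7] turn -0.1927067936224276
scene crop origin 301 218 scale 4
side crop origin 253 139 scale 4
```

View pics/scene4.png

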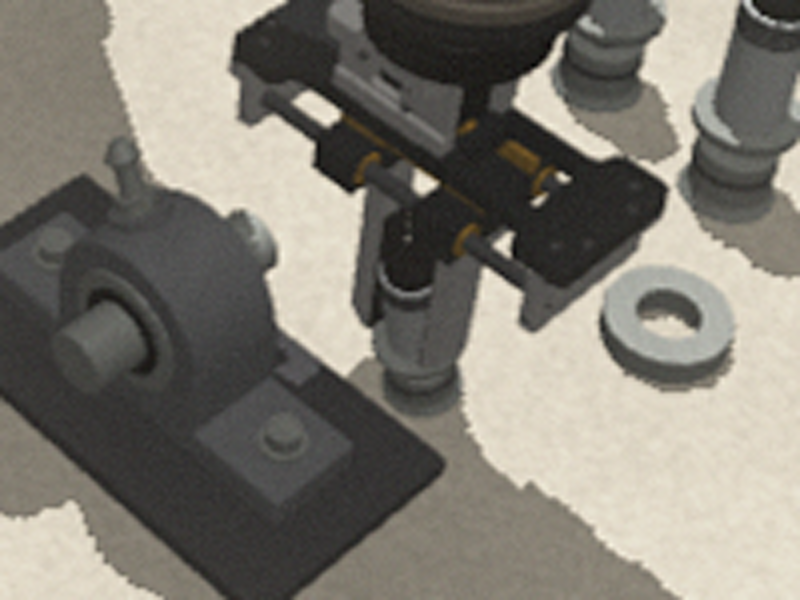

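```bash

python3 - <<'E'
from h import *
for n in ("scene","side"):
    d=pickle.load(open(n+"4.pkl","rb"))
    u,v=proj(d,[(.635,.125,.06)])[0].astype(int)
    cv2.imwrite(f"pics/{n}4z.png",cv2.resize(d["image"][v-35:v+35,u-45:u+45],None,fx=8,fy=8,interpolation=cv2.INTER_CUBIC));print(u-45,v-35)
E
```

```text
356 265
316 180
```

View pics/scene4z.png

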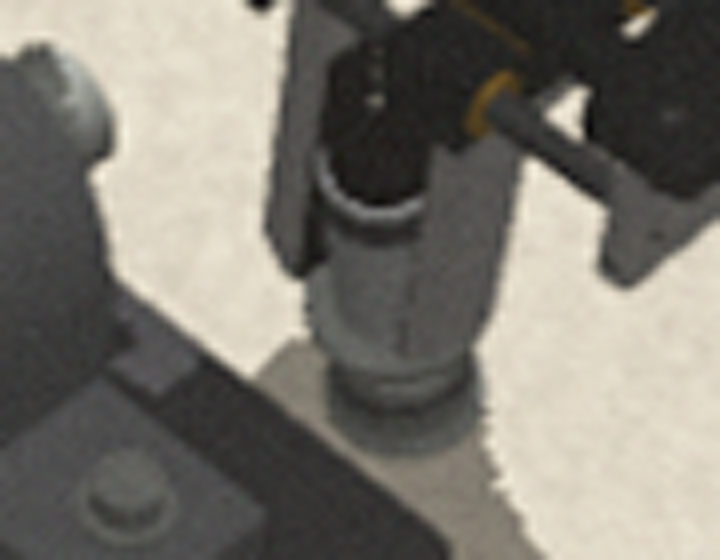

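View pics/side4z.png

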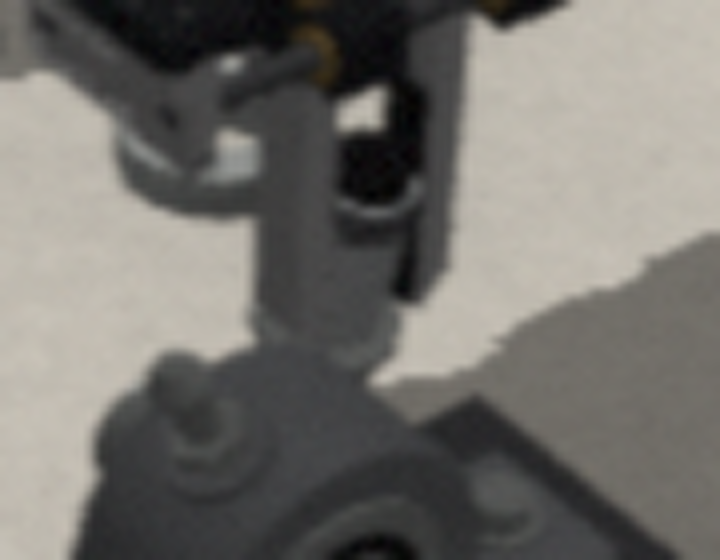

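Emit:
{"fn": "carry_out", "kwargs": {"targets": [[0,-3,0,0],[0,-6,0,0],[0,-9,0,0],[0,-12,0,0],[0,-12,0,0]], "squeeze": 3}}

```text
clock: 7.6
tcp_pos: [0.6378, 0.1146, 0.2505]
tcp_rot: [0.684, -0.18, 0.684, 0.18]
wrist_force: [0.1, 0.3, -2.3]
grip_width: 0.0274
```

```bash

python3 - <<'E'
from h import *
todo((.6292,.1314,.2525),29.7)
look(5,(.635,.12,.06),8,90,70)
E
```

```text
t 7.6 pos [0.6378 0.1146 0.2505] yaw z 29.51 tool x [-7.e-04  2.e-04 -1.e+00] F [ 0.14  0.33 -2.31] grip 0.0274495505828702 q [ 0.12  0.61 -0.55  1.76  0.39  0.89 -0.08]
shift mm [-1.9 18.8  0.8] turn -0.1918384215953921
scene crop origin 354 265 scale 8
side crop origin 316 181 scale 8
```

View pics/scene5.png

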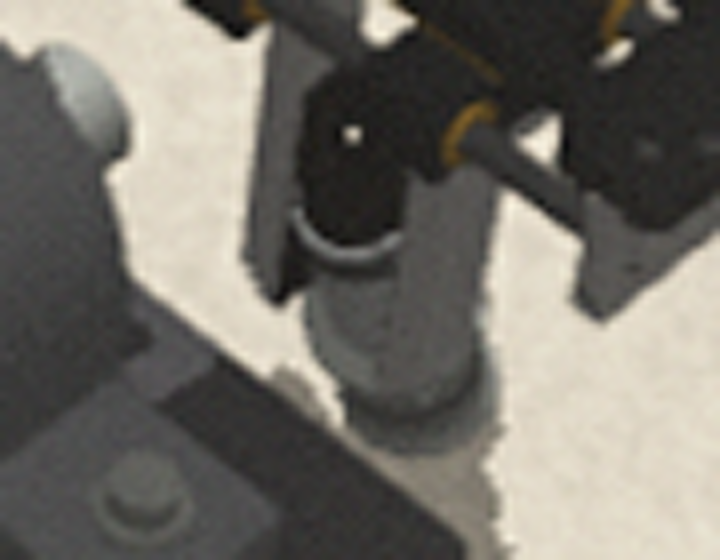

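View pics/side5.png

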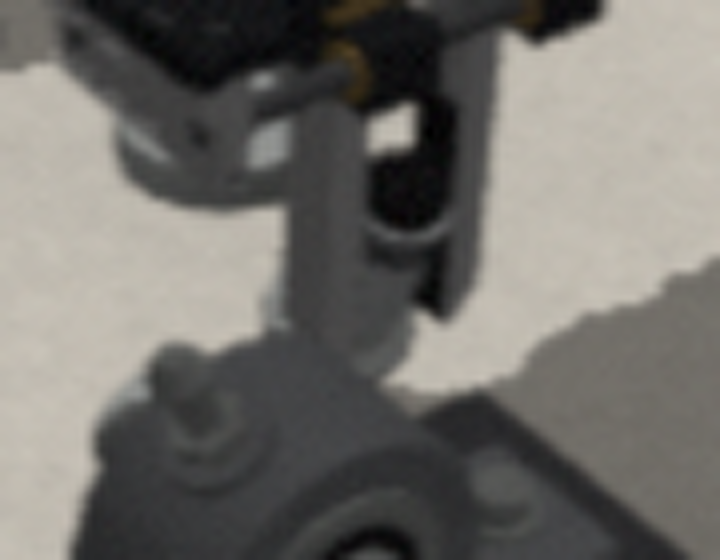

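Emit:
{"fn": "carry_out", "kwargs": {"targets": [[0,0,0,0],[0,0,0,0],[-30,0,0,0],[-80,0,0,5],[-125,0,-5,15],[-148,-10,-20,25],[-148,-20,-50,35],[-148,-30,-80,45],[-148,-45,-110,55],[-148,-62,-140,65]], "squeeze": 40}}

```text
clock: 8.95
tcp_pos: [0.5456, -0.0087, 0.3986]
tcp_rot: [0.673, 0.217, 0.673, -0.217]
wrist_force: [0.8, -0.0, -2.6]
grip_width: 0.0275
```

```bash

python3 - <<'E'
from h import *
todo((.5358,-.014,.3988),-60.3)
E
```

```text
t 8.95 pos [ 0.5456 -0.0087  0.3986] yaw z -35.78 tool x [-8.e-04  2.e-04 -1.e+00] F [ 0.79 -0.03 -2.62] grip 0.027458941236856438 q [ 0.22  0.25 -0.38  1.88  0.1   1.03 -0.82]
shift mm [ -0.2 -10.   -4.8] turn 24.52330526700097
```

Emit:
{"fn": "carry_out", "kwargs": {"targets": [[0,-4,-2,9],[0,-8,-4,18],[0,-10,-5,24.5],[0,-10,-5,24.5]]}}

```text
clock: 9.45
tcp_pos: [0.5354, -0.0137, 0.3986]
tcp_rot: [0.611, 0.355, 0.612, -0.355]
wrist_force: [-0.4, 1.0, -3.7]
grip_width: 0.0274
```

```bash

python3 - <<'E'
from h import *
todo((.5358,-.014,.3988),-60.3)
look(6,(.56,0,.17),6,130,100)
S=pickle.load(open("scene6.pkl","rb"))
for n in("scene","side"):
    d=pickle.load(open(n+"6.pkl","rb"));R=cv2.Rodrigues(np.array(d["rvec"]))[0];print(n,-R.T@np.array(d["tvec"]).ravel())
E
```

```text
t 9.45 pos [ 0.5354 -0.0137  0.3986] yaw z -60.22 tool x [-0.001  0.    -1.   ] F [-0.38  0.97 -3.71] grip 0.027433629943679264 q [ 0.18  0.22 -0.31  1.91  0.08  1.02 -1.22]
shift mm [-0.2  0.2  0.4] turn 0.07802346054542397
scene crop origin 258 186 scale 6
side crop origin 268 162 scale 6
scene [ 1.22914962 -0.1654631   0.81451539]
side [ 0.47669719 -0.62987861  0.66909778]
```

View pics/scene6.png

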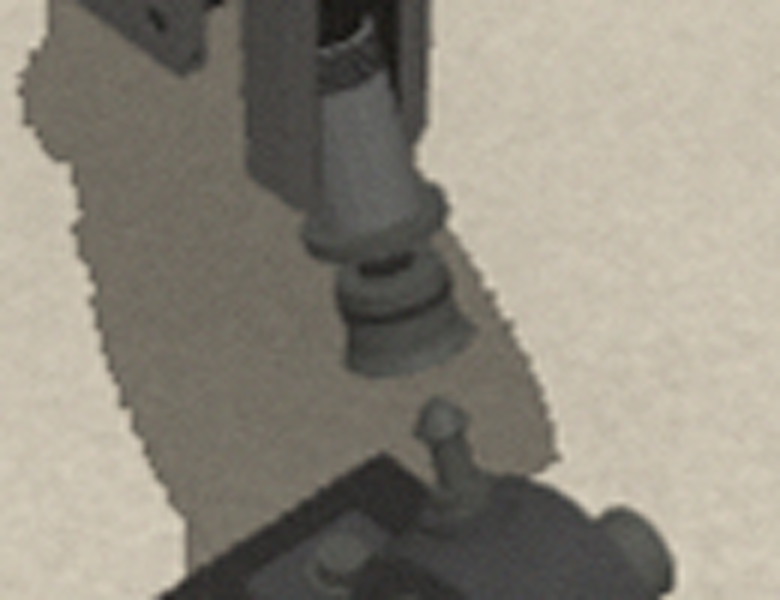

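View pics/side6.png

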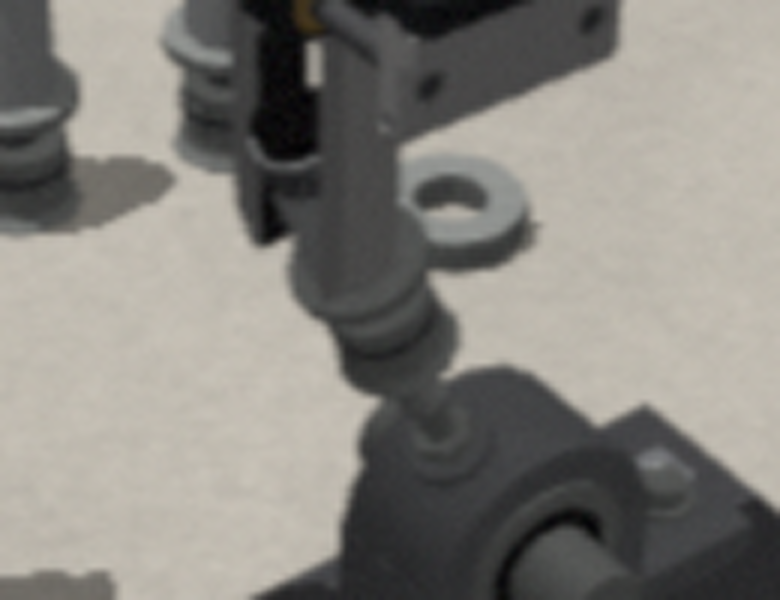

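```bash
cat >> h.py <<'E'
GUN=[(0,20),(5,20),(26,16),(38,21),(43,21),(43,14),(98,14),(98,12),(106,12)]
NIP=[(0,10),(7,10),(22,5.5),(25,8),(27,8),(34,3.5)]
def circ(o,ax,prof):
    ax=np.array(ax)/np.linalg.norm(ax);e=np.cross(ax,[0,1,0.3]);e/=np.linalg.norm(e);f=np.cross(ax,e)
    t=np.linspace(0,2*np.pi,60)
    return [np.array(o)+ax*z/1000+r/1000*(np.cos(t)[:,None]*e+np.sin(t)[:,None]*f) for z,r in prof]
def overlay(k,p,gun=None,nip=None,s=6,w=130,h=100,off={}):
    for n in ["scene","side"]:
        d=pickle.load(open(f"{n}{k}.pkl","rb"))
        u,v=proj(d,[p])[0].astype(int);u0=u-w//2;v0=v-h//2
        I=cv2.resize(d["image"][v0:v0+h,u0:u0+w],None,fx=s,fy=s,interpolation=cv2.INTER_CUBIC)
        du=np.array(off.get(n,(0,0,0)))
        for m,prof,col in ((gun,GUN,(0,255,0)),(nip,NIP,(0,0,255))):
            if m is None: continue
            for c in circ(np.array(m[0])+du,m[1],prof):
                q=(proj(d,c)-[u0,v0]+.5)*s-.5
                cv2.polylines(I,[q.astype(np.int32)],True,col,1,cv2.LINE_AA)
        cv2.imwrite(f"pics/{n}{k}o.png",I)
E
python3 - <<'E'
from h import *
np.set_printoptions(precision=4,suppress=True)
S=pickle.load(open("scene6.pkl","rb"));D=pickle.load(open("side6.pkl","rb"))
f=lambda a,b:tri([S,D],[(a[0]/6+258,a[1]/6+186),(b[0]/6+268,b[1]/6+162)])
fl=f((376,225),(361,268));be=f((410,352),(400,356))
ax=fl-be;L=np.linalg.norm(ax);ax/=L
print(fl,be,L,ax,"tilt",np.degrees(np.arccos(ax[2])),"az",np.degrees(np.arctan2(ax[1],ax[0])))
tip=f((440,400),(395,392));foot=f((455,495),(440,445));print(tip,foot,(tip-foot)/np.linalg.norm(tip-foot),np.linalg.norm(tip-foot))
n=np.array([-.3672,-.2092,.9063])
G=np.array((.5354,-.0137,.2186))
overlay(6,(.56,0,.17),(G-n*.073,n),((.5824,.0126,.1037),n))
E
```

```text
[ 0.549  -0.0036  0.1882] [0.5615 0.0038 0.1492] 0.04161030339909297 [-0.301  -0.1766  0.9371] tilt 20.426169675806808 az -149.59981254017475
[0.5614 0.0131 0.1278] [0.5762 0.0147 0.1033] [-0.5161 -0.0586  0.8545] 0.02861875248397625
```

View pics/scene6o.png

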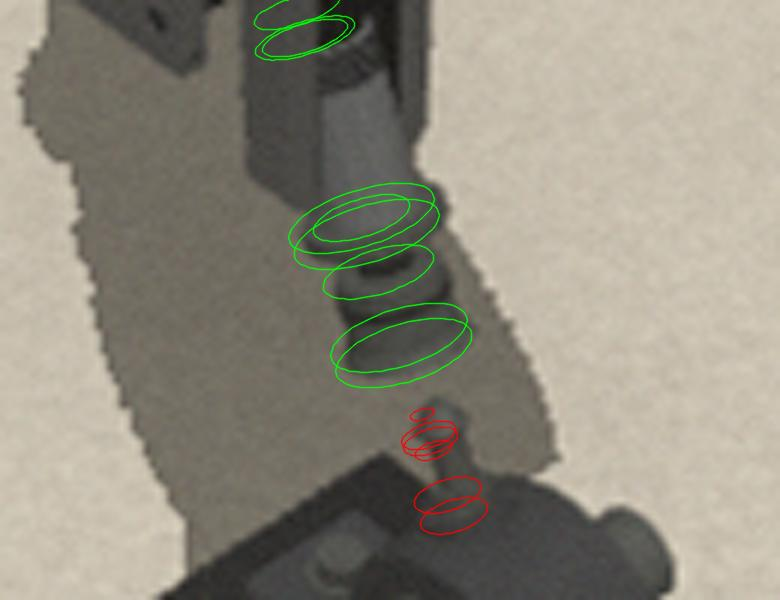

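View pics/side6o.png

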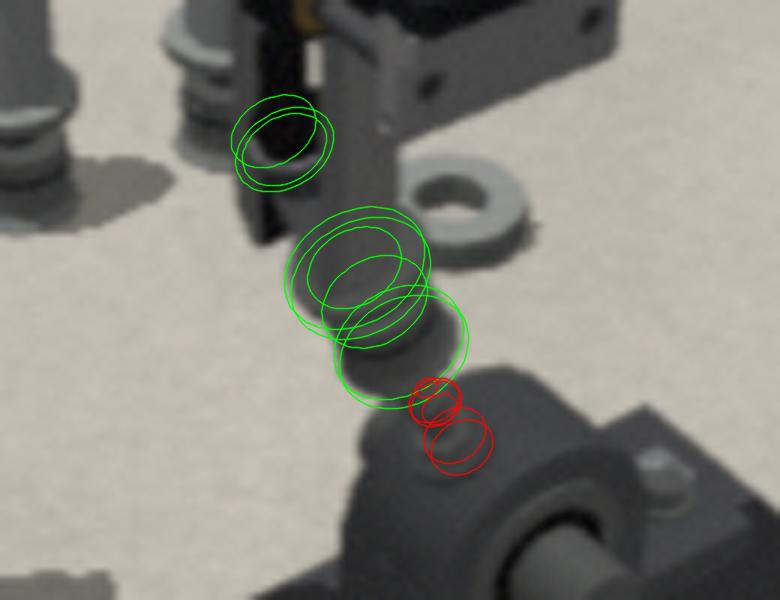

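```bash
cat > fit.py <<'E'
from h import *
from scipy.optimize import least_squares
np.set_printoptions(precision=4,suppress=True)
def fitaxis(k,sc,si,az,th=None,o0=(.56,0,.15)):
    """sc/si: list of (z_mm,u,v) full px"""
    S=pickle.load(open(f"scene{k}.pkl","rb"));D=pickle.load(open(f"side{k}.pkl","rb"))
    def axis(t): return np.array([np.sin(t)*np.cos(az),np.sin(t)*np.sin(az),np.cos(t)])
    def res(p):
        a=axis(p[3] if th is None else th);r=[]
        for d,L,s in((S,sc,1),(D,si,-1)):
            for z,u,v in L: r+=list(proj(d,[p[:3]+a*z/1000])[0]-[u,v])
        return np.array(r)
    q=least_squares(res,[*o0,.4]);return q.x,axis(q.x[3] if th is None else th),res(q.x)
E
python3 - <<'E'
from fit import *
az=np.radians(209.75)
c=lambda z,x,y,u0,v0:(z,x/6+u0,y/6+v0)
sc=[c(40.5,376,225,258,186),c(1.5,410,352,258,186)];si=[c(40.5,361,268,268,162),c(1.5,400,356,268,162)]
x,a,r=fitaxis(6,sc,si,az);print("gun",x,np.degrees(x[3]),r)
sn=[c(34,438,398,258,186),c(26,442,420,258,186),c(3.5,458,497,258,186)];dn=[c(34,388,388,268,162),c(3.5,443,432,268,162)]
y,b,r=fitaxis(6,sn,dn,az,np.radians(25));print("nip",y,r)
overlay(6,(.56,0,.17),(x[:3],a),(y[:3],b))
E
```

```text
gun [0.5618 0.0038 0.1492 0.3655] 20.942662012065057 [-0.116   1.0872 -0.4668 -0.0618 -0.1894  0.0027 -0.4477 -1.0701]
nip [0.5756 0.0185 0.1004 0.4   ] [-0.6829  0.408  -0.105   0.7382  0.6848 -0.9949  1.8459 -0.8384 -1.9915
  0.6722]
```

View pics/scene6o.png

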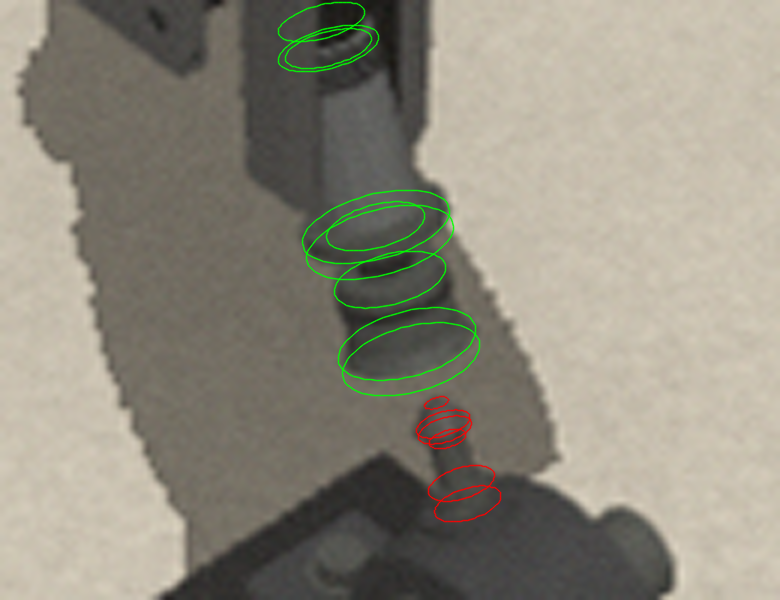

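View pics/side6o.png

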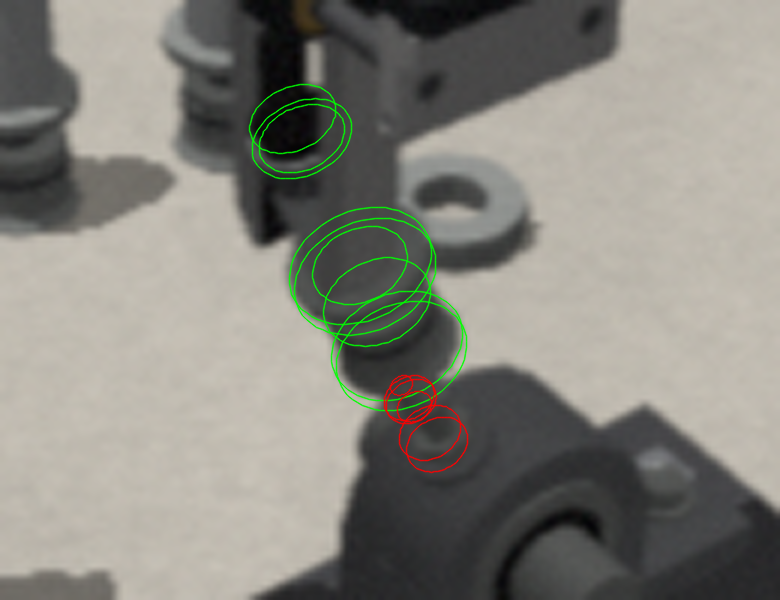

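```bash
cat >> fit.py <<'E'
def segdist(r,z,prof):
    best=np.full(len(r),9.)
    P=np.array(prof)/1000.
    for (z0,r0),(z1,r1) in zip(P[:-1],P[1:]):
        dz,dr=z1-z0,r1-r0;t=np.clip(((z-z0)*dz+(r-r0)*dr)/(dz*dz+dr*dr+1e-12),0,1)
        best=np.minimum(best,np.hypot(z-z0-t*dz,r-r0-t*dr))
    return best
def depthfit(k,o,a,prof,zr,rmax,cams=("scene","side"),fixang=False):
    out={}
    for n in cams:
        d=pickle.load(open(f"{n}{k}.pkl","rb"));W=cloud(d).reshape(-1,3);W=W[np.isfinite(W[:,0])]
        W=W[np.linalg.norm(W-o,axis=1)<.15]
        a0=np.array(a)/np.linalg.norm(a);p=np.array(o,float);aa=a0.copy()
        for it in range(4):
            q=W-p;z=q@aa;r=np.linalg.norm(q-np.outer(z,aa),axis=1)
            m=(z>zr[0]/1000)&(z<zr[1]/1000)&(r<rmax/1000);X=W[m]
            e=np.cross(aa,[0,1,0]);e/=np.linalg.norm(e);f=np.cross(aa,e)
            def un(v):
                b=aa+(0 if fixang else 1)*(v[3]*e+v[4]*f);return p+v[:3],b/np.linalg.norm(b)
            def res(v):
                pp,b=un(v);q=X-pp;z=q@b;r=np.linalg.norm(q-np.outer(z,b),axis=1)
                return np.r_[segdist(r,z,prof)*1000,v*1e-3]
            s=least_squares(res,np.zeros(5),loss="soft_l1",f_scale=2.)
            p,aa=un(s.x)
        out[n]=(p,aa);print(n,m.sum(),p,aa,"tilt",np.degrees(np.arccos(aa[2])).round(1),"az",np.degrees(np.arctan2(aa[1],aa[0])).round(1)%360,"rms",np.sqrt(np.mean(np.minimum(s.fun,10)**2)).round(2))
    return out
E
python3 - <<'E'
from fit import *
n=np.array([-.3672,-.2092,.9063])
G2=[(0,8),(0,20),(5,20),(8,16),(26,16),(26,8),(38,8),(38,21),(43,21),(43,14),(98,14)]
g=depthfit(6,(.5618,.0038,.1492),n,G2,(-4,50),27)
g=depthfit(6,(.5618,.0038,.1492),n,G2,(-4,50),27,fixang=True)
N=NIP+[(34,0)]
depthfit(6,(.579,.015,.1030),n,N,(5,38),14)
depthfit(6,(.579,.015,.1030),n,N,(5,38),14,fixang=True)
E
```

```text
scene 595 [0.561  0.0038 0.1551] [-0.2933 -0.1909  0.9368] tilt 20.5 az 213.1 rms 1.28
side 445 [0.5599 0.0037 0.1547] [-0.3183 -0.2288  0.92  ] tilt 23.1 az 215.7 rms 1.08
scene 596 [0.5631 0.0044 0.1556] [-0.3672 -0.2092  0.9063] tilt 25.0 az 209.7 rms 1.46
side 445 [0.561  0.0033 0.1549] [-0.3672 -0.2092  0.9063] tilt 25.0 az 209.7 rms 1.16
scene 149 [0.577  0.0176 0.1046] [-0.2452 -0.2349  0.9406] tilt 19.8 az 223.8 rms 1.55
side 106 [0.5775 0.0187 0.1037] [-0.3311 -0.3337  0.8826] tilt 28.0 az 225.2 rms 1.56
scene 139 [0.5789 0.0172 0.1053] [-0.3672 -0.2092  0.9063] tilt 25.0 az 209.7 rms 1.83
side 100 [0.5775 0.017  0.1044] [-0.3672 -0.2092  0.9063] tilt 25.0 az 209.7 rms 1.79
```

Emit:
{"fn": "carry_out", "kwargs": {"targets": [[0,0,-2,0],[0,0,-3.7,0],[6,3,-3.7,0],[12,5.5,-3.7,0],[16,7.5,-3.7,0],[16,7.5,-3.7,0]]}}

```text
clock: 10.3
tcp_pos: [0.5404, -0.0066, 0.382]
tcp_rot: [0.612, 0.354, 0.613, -0.354]
wrist_force: [0.2, 0.2, -3.4]
grip_width: 0.0274
```

```bash

python3 - <<'E'
from fit import *
todo((.5358,-.014,.3988),-60.3)
look(7,(.57,.01,.14),8,96,74)
n=np.array([-.3672,-.2092,.9063])
G2=[(0,8),(0,20),(5,20),(8,16),(26,16),(26,8),(38,8),(38,21),(43,21),(43,14),(98,14)]
g=depthfit(7,(.569,.011,.138),n,G2,(-2,50),27)
E
```

```text
t 10.3 pos [ 0.5404 -0.0066  0.382 ] yaw z -60.07 tool x [-0.0017  0.0003 -1.    ] F [ 0.18  0.19 -3.38] grip 0.027409395113244084 q [ 0.17  0.25 -0.32  1.92  0.09  0.99 -1.24]
shift mm [-16.8  -7.7   4.1] turn 0.2264688874158054
scene crop origin 282 214 scale 8
side crop origin 290 185 scale 8
scene 572 [0.5657 0.0109 0.1387] [-0.2905 -0.1859  0.9386] tilt 20.2 az 212.6 rms 1.18
side 423 [0.5639 0.0105 0.1381] [-0.2873 -0.2238  0.9313] tilt 21.4 az 217.9 rms 1.11
```

View pics/scene7.png

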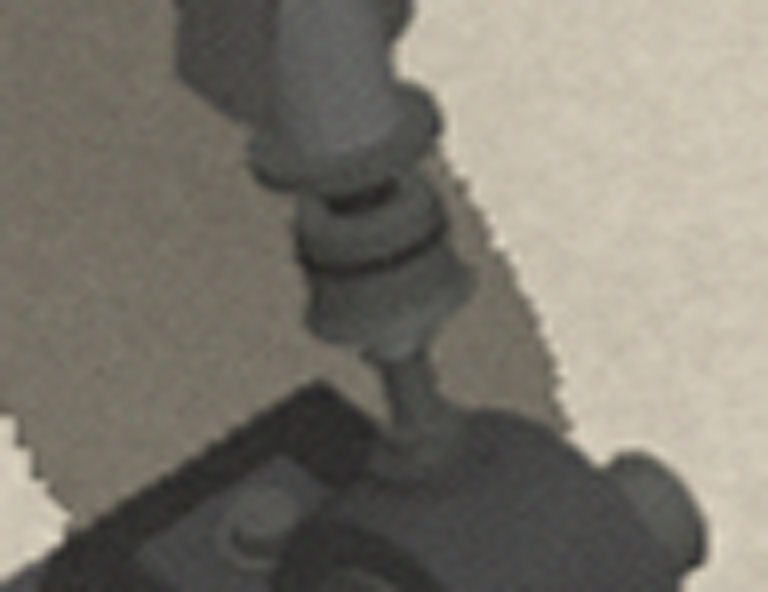

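View pics/side7.png

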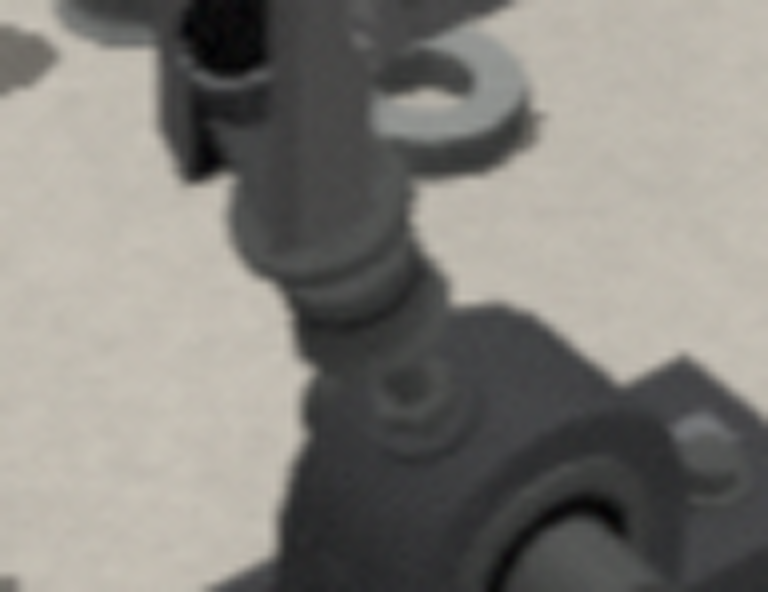

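Emit:
{"fn": "carry_out", "kwargs": {"targets": [[3.6,1.7,-0.5,0],[7.2,3.4,-1,0],[10.9,5.1,-1,0],[14.5,6.8,-1,0],[14.5,6.8,-1,0]], "squeeze": 60}}

```text
clock: 11.02
tcp_pos: [0.5458, -0.0026, 0.3677]
tcp_rot: [0.612, 0.354, 0.613, -0.354]
wrist_force: [-0.3, -2.9, -2.8]
grip_width: 0.0274
```

```bash

python3 - <<'E'
from fit import *
todo((.5358,-.014,.3988),-60.3)
look(8,(.57,.01,.14),8,96,74)
G2=[(0,8),(0,20),(5,20),(8,16),(26,16),(26,8),(38,8),(38,21),(43,21),(43,14),(98,14)]
n=np.array([-.3672,-.2092,.9063])
g=depthfit(8,(.571,.014,.124),n,G2,(0,50),27)
E
```

```text
t 11.025 pos [ 0.5458 -0.0026  0.3677] yaw z -60.09 tool x [-0.0015  0.0001 -1.    ] F [-0.3  -2.93 -2.8 ] grip 0.02744983981932047 q [ 0.16  0.27 -0.32  1.92  0.1   0.97 -1.26]
shift mm [-31.1 -14.4   4.9] turn 0.2089758027150026
scene crop origin 282 214 scale 8
side crop origin 290 185 scale 8
scene 573 [0.5715 0.0154 0.1245] [-0.3064 -0.2009  0.9305] tilt 21.5 az 213.2 rms 1.19
side 405 [0.57   0.0147 0.124 ] [-0.3234 -0.2338  0.9169] tilt 23.5 az 215.9 rms 1.14
```

View pics/scene8.png

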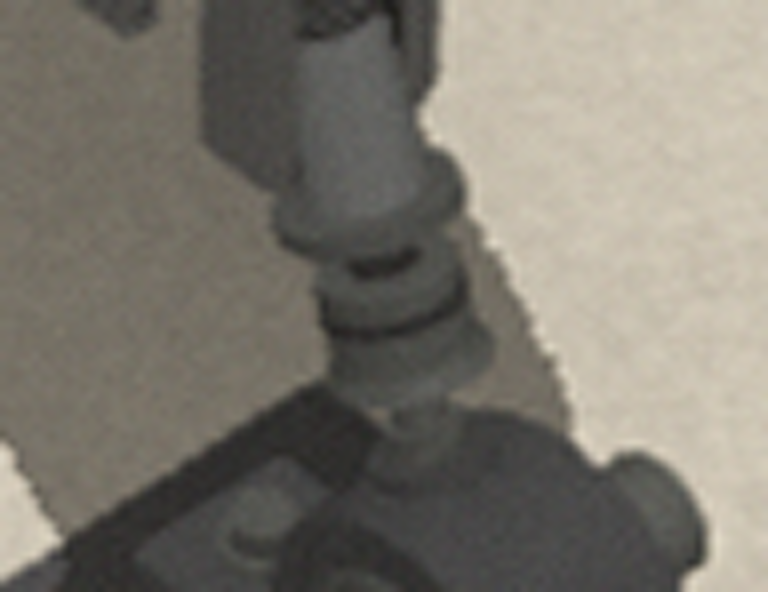

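View pics/side8.png

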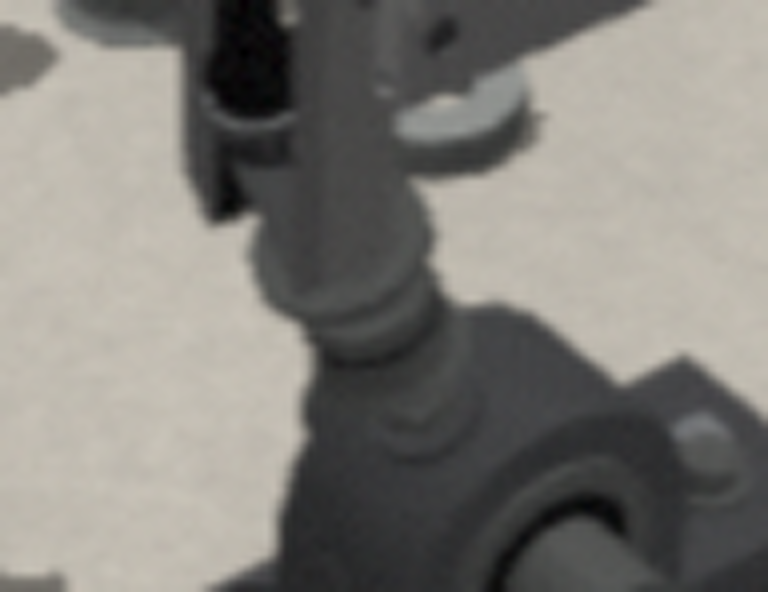

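Emit:
{"fn": "carry_out", "kwargs": {"targets": [[1,0.5,1,0],[3,1.4,1,0],[5,2.3,1,0],[7,3.3,1,0],[9,4.2,1,0],[9,4.2,1,0]]}}

```text
clock: 11.88
tcp_pos: [0.5498, -0.0015, 0.3592]
tcp_rot: [0.612, 0.354, 0.613, -0.354]
wrist_force: [-5.1, -2.2, 7.8]
grip_width: 0.0277
```

```bash

python3 - <<'E'
from fit import *
todo((.5358,-.014,.3988),-60.3)
look(9,(.57,.01,.14),8,96,74)
G2=[(0,8),(0,20),(5,20),(8,16),(26,16),(26,8),(38,8),(38,21),(43,21),(43,14),(98,14)]
n=np.array([-.3672,-.2092,.9063])
g=depthfit(9,(.573,.016,.116),n,G2,(4,50),27)
E
```

```text
t 11.875 pos [ 0.5498 -0.0015  0.3592] yaw z -60.1 tool x [-0.0016 -0.0003 -1.    ] F [-5.1  -2.17  7.76] grip 0.027745652748772345 q [ 0.15  0.29 -0.32  1.92  0.11  0.95 -1.26]
shift mm [-39.6 -18.4   3.9] turn 0.2002293191596678
scene crop origin 282 214 scale 8
side crop origin 290 185 scale 8
scene 530 [0.5755 0.0157 0.1162] [-0.3031 -0.1854  0.9348] tilt 20.8 az 211.5 rms 1.36
side 358 [0.574  0.0146 0.115 ] [-0.3237 -0.1885  0.9272] tilt 22.0 az 210.2 rms 0.98
```

View pics/scene9.png

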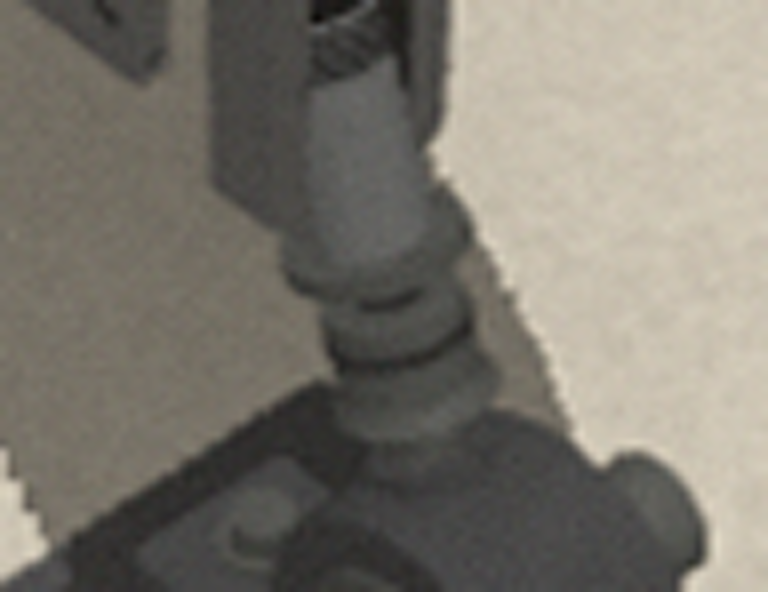

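View pics/side9.png

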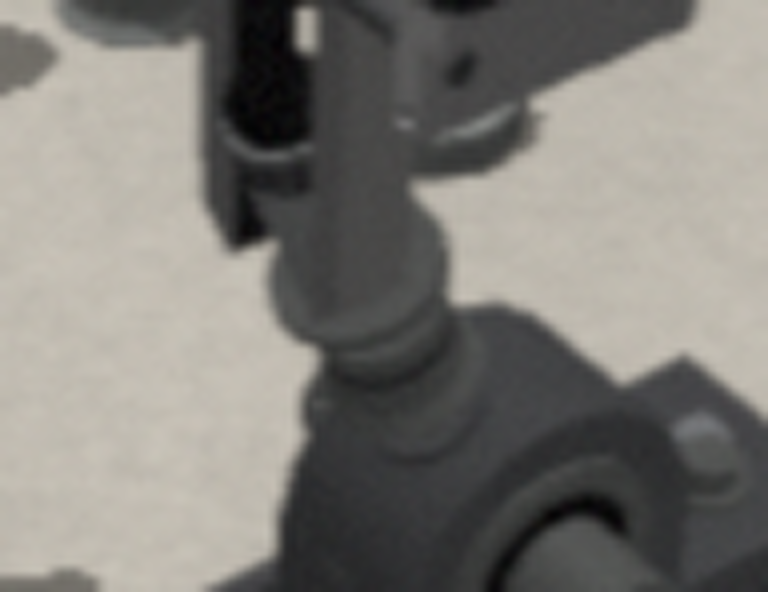

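Emit:
{"fn": "carry_out", "kwargs": {"targets": [[1,0.5,0,0],[2,1,0,0],[2.5,1.2,0,0],[2.5,1.2,0,0],[2.5,1.2,0,0]]}}

```text
clock: 12.6
tcp_pos: [0.5506, -0.001, 0.3571]
tcp_rot: [0.612, 0.354, 0.613, -0.355]
wrist_force: [-6.7, -2.0, 7.2]
grip_width: 0.0273
```

```bash

python3 - <<'E'
from fit import *
from station import env
todo((.5358,-.014,.3988),-60.3)
look(10,(.57,.01,.14),8,96,74)
F=env.sense()["wrist_force"]+[0,0,3.4];n=np.array([-.3672,-.2092,.9063]);print("axial",F@n,"lat",F-n*(F@n))
G2=[(0,8),(0,20),(5,20),(8,16),(26,16),(26,8),(30,8)]
g=depthfit(10,(.575,.016,.116),n,G2,(4,28),27)
g=depthfit(10,(.575,.016,.116),n,G2,(4,28),27,fixang=True)
B=[(30,8),(30,21),(35,21),(35,14),(90,14)]
g=depthfit(10,(.575,.016,.116),n,B,(29,60),27)
E
```

```text
t 12.6 pos [ 0.5506 -0.001   0.3571] yaw z -60.11 tool x [-0.0019 -0.0007 -1.    ] F [-6.75 -1.97  7.15] grip 0.027347242384180886 q [ 0.15  0.29 -0.31  1.92  0.11  0.95 -1.27]
shift mm [-41.7 -19.4   3.9] turn 0.18770852177173936
scene crop origin 282 214 scale 8
side crop origin 290 185 scale 8
axial 13.131147267619696 lat [-1.7992 -0.0145 -0.732 ]
scene 285 [0.5741 0.0153 0.117 ] [-0.2392 -0.1705  0.9559] tilt 17.1 az 215.5 rms 1.19
side 196 [0.5741 0.015  0.1136] [-0.3149 -0.2138  0.9247] tilt 22.4 az 214.2 rms 0.91
scene 278 [0.577  0.0163 0.1156] [-0.3672 -0.2092  0.9063] tilt 25.0 az 209.7 rms 1.37
side 194 [0.5747 0.0149 0.1138] [-0.3672 -0.2092  0.9063] tilt 25.0 az 209.7 rms 0.95
scene 427 [0.5731 0.0153 0.1215] [-0.2913 -0.2125  0.9327] tilt 21.1 az 216.1 rms 3.47
side 200 [0.5753 0.0123 0.1234] [-0.4749 -0.1232  0.8714] tilt 29.4 az 194.5 rms 1.92
```

View pics/scene10.png

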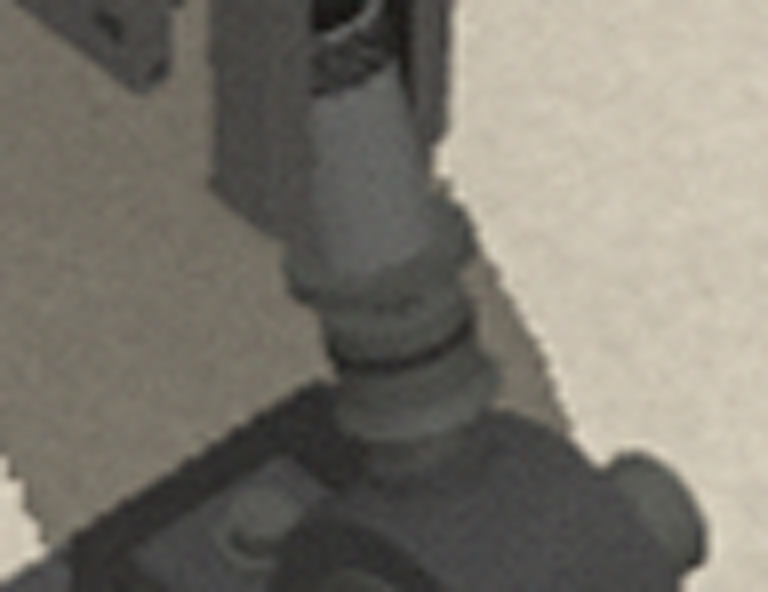

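View pics/side10.png

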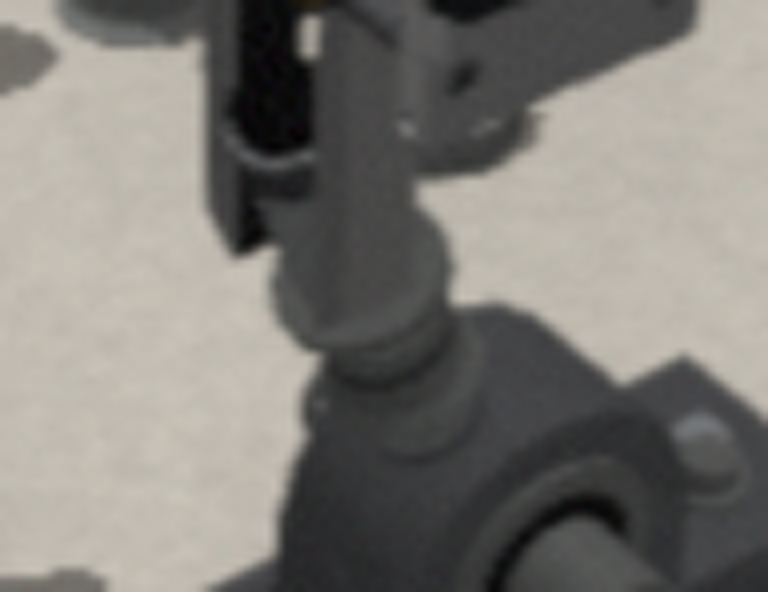

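Emit:
{"fn": "carry_out", "kwargs": {"targets": [[0.8,0.4,0,0],[1.5,0.7,0,0],[1.5,0.7,0,0],[1.5,0.7,0,0]]}}

```text
clock: 13.2
tcp_pos: [0.5511, -0.0007, 0.356]
tcp_rot: [0.611, 0.353, 0.613, -0.355]
wrist_force: [-6.9, -2.5, 8.3]
grip_width: 0.0273
```

```bash

python3 - <<'E'
from fit import *
from station import env
todo((.5358,-.014,.3988),-60.3)
look(11,(.57,.01,.14),8,96,74)
F=env.sense()["wrist_force"]+[0,0,3.4];n=np.array([-.3672,-.2092,.9063]);print("axial",F@n,"lat",F-n*(F@n))
G2=[(0,8),(0,20),(5,20),(8,16),(26,16),(26,8),(30,8)]
g=depthfit(11,(.575,.016,.116),n,G2,(4,28),27,fixang=True)
n0=np.array([.5773,.0171,.1048])
for k in("scene","side"): print(k,"mouth z on nipple",(g[k][0]-n0)@n)
c=lambda z,x,y,u0,v0:(z,x/8+u0,y/8+v0)
E
```

```text
t 13.2 pos [ 0.5511 -0.0007  0.356 ] yaw z -60.12 tool x [-0.0024 -0.0009 -1.    ] F [-6.87 -2.49  8.26] grip 0.027291400092453486 q [ 0.15  0.3  -0.31  1.92  0.11  0.95 -1.27]
shift mm [-42.8 -20.    3.9] turn 0.17902446293590657
scene crop origin 282 214 scale 8
side crop origin 290 185 scale 8
axial 13.136350928387548 lat [-1.0664  0.0942 -0.4101]
scene 268 [0.5766 0.016  0.1164] [-0.3672 -0.2092  0.9063] tilt 25.0 az 209.7 rms 1.54
side 185 [0.5747 0.0149 0.1138] [-0.3672 -0.2092  0.9063] tilt 25.0 az 209.7 rms 0.96
scene mouth z on nipple 0.011041322993972093
side mouth z on nipple 0.009540849448329908
```

View pics/scene11.png

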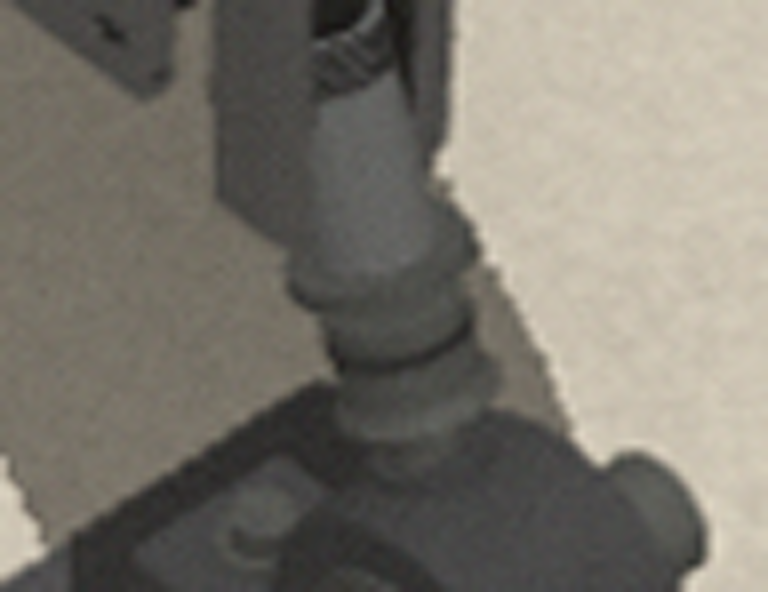

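View pics/side11.png

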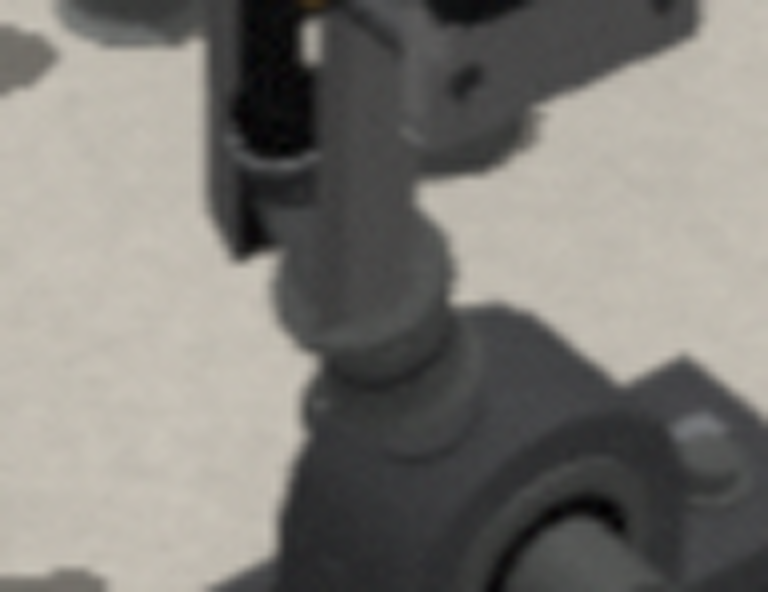

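Emit:
{"fn": "carry_out", "kwargs": {"targets": [[1,0.5,0,0],[2,0.9,0,0],[2.5,1.2,0,0],[2.5,1.2,0,0],[2.5,1.2,0,0]]}}

```text
clock: 13.92
tcp_pos: [0.5519, -0.0002, 0.3539]
tcp_rot: [0.611, 0.353, 0.613, -0.355]
wrist_force: [-6.9, -2.5, 10.1]
grip_width: 0.0271
```

```bash

python3 - <<'E'
from fit import *
from station import env
todo((.5358,-.014,.3988),-60.3)
look(12,(.57,.01,.14),8,96,74)
F=env.sense()["wrist_force"]+[0,0,3.4];n=np.array([-.3672,-.2092,.9063]);print("axial",F@n,"lat",F-n*(F@n))
for off in (0,3,5,7,10):
  print(off)
  G2=[(0,8),(0,20),(5,20),(8,16),(26,16),(26,8),(38-off,8),(38-off,21),(43-off,21),(43-off,14),(98-off,14)]
  depthfit(12,(.575,.016,.116),n,G2,(4,50-off),27)
E
```

```text
t 13.925 pos [ 0.5519 -0.0002  0.3539] yaw z -60.13 tool x [-0.0028 -0.0014 -1.    ] F [-6.89 -2.46 10.06] grip 0.027090076588289363 q [ 0.15  0.3  -0.31  1.92  0.11  0.94 -1.27]
shift mm [-44.8 -21.    3.9] turn 0.16605147111150131
scene crop origin 282 214 scale 8
side crop origin 290 185 scale 8
axial 14.694814472651759 lat [-2.0703  0.1667 -0.8   ]
0
scene 531 [0.5756 0.016  0.1147] [-0.2898 -0.1826  0.9395] tilt 20.0 az 212.2 rms 1.57
side 343 [0.574  0.0152 0.1136] [-0.3026 -0.2155  0.9284] tilt 21.8 az 215.5 rms 1.26
3
scene 491 [0.5747 0.0158 0.1162] [-0.2771 -0.1911  0.9417] tilt 19.7 az 214.6 rms 1.41
side 343 [0.5745 0.0146 0.1122] [-0.3048 -0.1767  0.9359] tilt 20.6 az 210.1 rms 1.01
5
scene 474 [0.5756 0.0156 0.1154] [-0.3015 -0.1754  0.9372] tilt 20.4 az 210.2 rms 1.23
side 334 [0.5739 0.0147 0.1139] [-0.2986 -0.1891  0.9354] tilt 20.7 az 212.3 rms 1.03
7
scene 446 [0.5749 0.0153 0.1168] [-0.2914 -0.176   0.9403] tilt 19.9 az 211.1 rms 1.23
side 304 [0.5732 0.0146 0.1157] [-0.2957 -0.1957  0.935 ] tilt 20.8 az 213.5 rms 1.09
10
scene 402 [0.5739 0.0148 0.1195] [-0.2907 -0.1748  0.9407] tilt 19.8 az 211.0 rms 1.3
side 265 [0.5726 0.014  0.1188] [-0.3086 -0.1947  0.931 ] tilt 21.4 az 212.2 rms 1.03
```

View pics/scene12.png

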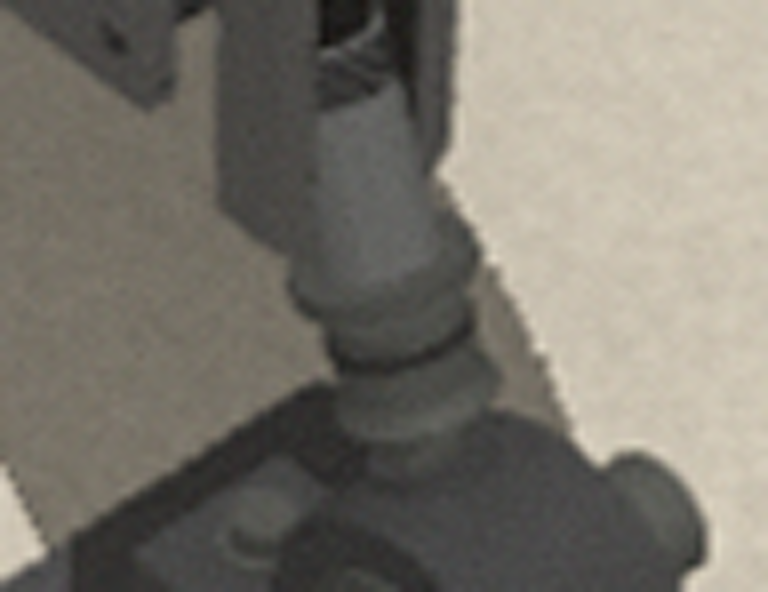

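View pics/side12.png

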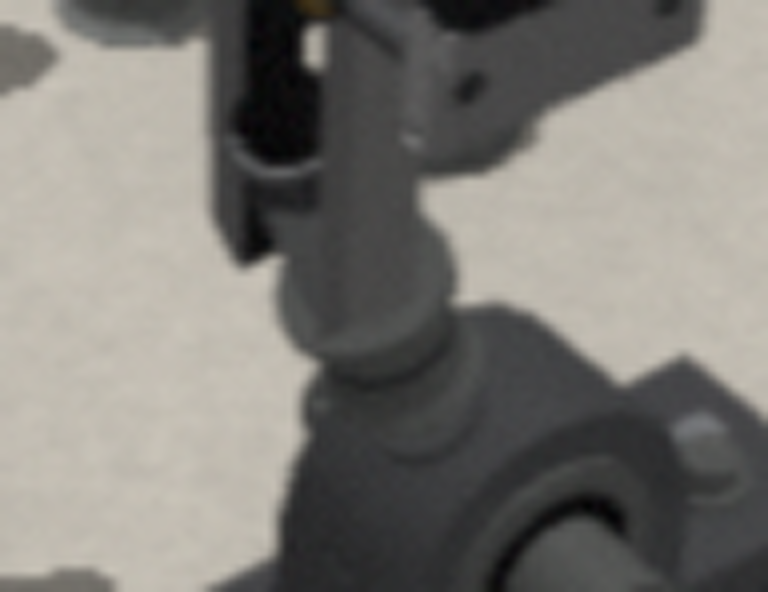

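Emit:
{"fn": "carry_out", "kwargs": {"targets": [[0,0,0,0],[0.5,-1,0,0],[1,-2,0,0],[1.4,-3,0,0],[1.8,-4,0,0],[1.8,-4,0,0]], "squeeze": 30}}

```text
clock: 14.78
tcp_pos: [0.5494, -0.0016, 0.3536]
tcp_rot: [0.612, 0.354, 0.612, -0.354]
wrist_force: [0.1, 1.4, 12.0]
grip_width: 0.0279
```

```bash
cat > chk.py <<'E'
import sys
from fit import *
from station import env
k=sys.argv[1]
todo((.5358,-.014,.3988),-60.3)
look(k,(.57,.01,.14),8,96,74)
F=env.sense()["wrist_force"]+[0,0,3.4];n=np.array([-.3672,-.2092,.9063]);print("axial",F@n,"lean",F@[-.787,-.449,-.4226],"jaw",F@[.495,-.869,0])
for off in (5,8):
  print(off)
  G2=[(0,8),(0,20),(5,20),(8,16),(26,16),(26,8),(38-off,8),(38-off,21),(43-off,21),(43-off,14),(98-off,14)]
  depthfit(k,(.575,.016,.116),n,G2,(4,50-off),27)
E
python3 chk.py 13
```

```text
t 14.775 pos [ 0.5494 -0.0016  0.3536] yaw z -60.12 tool x [ 0.0011 -0.0006 -1.    ] F [ 0.09  1.38 11.96] grip 0.027864529444071532 q [ 0.15  0.29 -0.31  1.92  0.11  0.94 -1.27]
shift mm [-45.2 -17.9   4. ] turn 0.18431082515826347
scene crop origin 282 214 scale 8
side crop origin 290 185 scale 8
axial 13.460971603367524 lean -7.559106258725094 jaw -0.3174206319410283
5
scene 480 [0.5747 0.0149 0.1154] [-0.3157 -0.1912  0.9294] tilt 21.7 az 211.2 rms 1.25
side 331 [0.5731 0.014  0.1142] [-0.3301 -0.2009  0.9223] tilt 22.7 az 211.3 rms 1.01
8
scene 433 [0.5734 0.0146 0.1178] [-0.3026 -0.197   0.9325] tilt 21.2 az 213.1 rms 1.28
side 291 [0.5717 0.0137 0.1167] [-0.3127 -0.2049  0.9275] tilt 22.0 az 213.2 rms 1.07
```

View pics/side13.png

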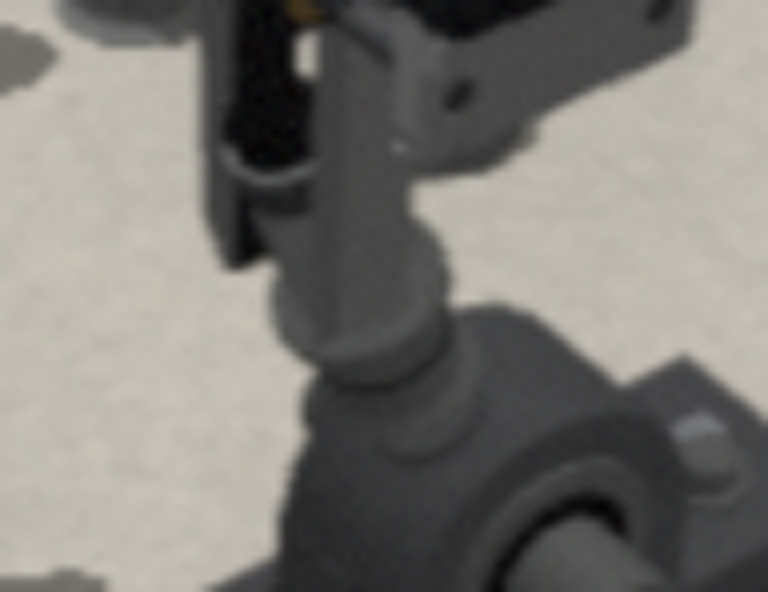

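Emit:
{"fn": "carry_out", "kwargs": {"targets": [[0.5,0.2,0,0],[1.3,0.5,0,0],[1.8,0.5,0,0],[1.8,0.5,0,0],[1.8,0.5,0,0],[1.8,0.5,0,0]], "squeeze": 60}}

```text
clock: 15.62
tcp_pos: [0.55, -0.0012, 0.3526]
tcp_rot: [0.613, 0.354, 0.611, -0.354]
wrist_force: [-4.7, -0.8, 10.8]
grip_width: 0.0273
```

```bash
python3 chk.py 14
```

```text
t 15.625 pos [ 0.55   -0.0012  0.3526] yaw z -60.11 tool x [ 0.002  -0.0005 -1.    ] F [-4.73 -0.77 10.77] grip 0.02732560970309149 q [ 0.15  0.3  -0.31  1.92  0.11  0.94 -1.27]
shift mm [-46.2 -18.7   4.1] turn 0.18740860565316808
scene crop origin 282 214 scale 8
side crop origin 290 185 scale 8
axial 14.916343388947112 lean -1.6094422789093137 jaw -1.3012555365613714
5
scene 478 [0.5754 0.0151 0.1144] [-0.3148 -0.1802  0.9319] tilt 21.3 az 209.8 rms 1.2
side 339 [0.5734 0.0139 0.113 ] [-0.32   -0.188   0.9286] tilt 21.8 az 210.4 rms 0.88
8
scene 436 [0.5742 0.0146 0.1167] [-0.3021 -0.1813  0.9359] tilt 20.6 az 211.0 rms 1.12
side 296 [0.5726 0.0138 0.1159] [-0.3247 -0.2018  0.924 ] tilt 22.5 az 211.9 rms 0.98
```

View pics/scene14.png

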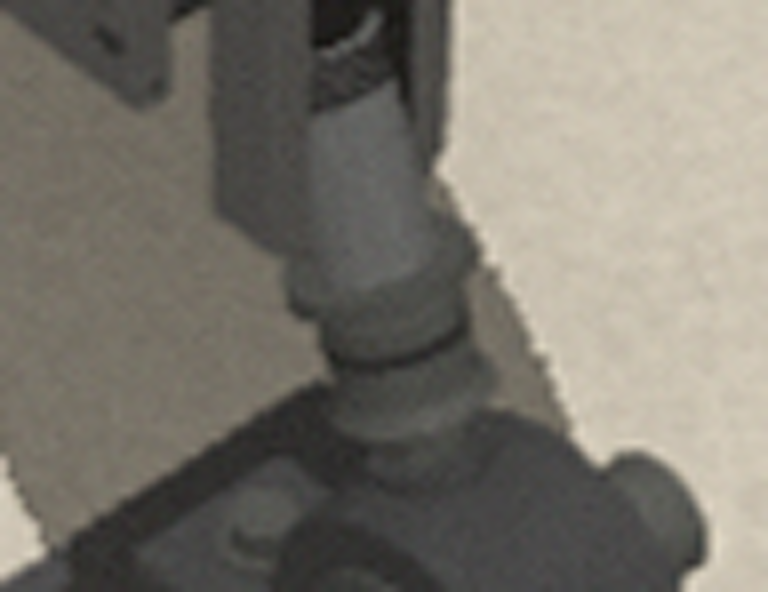

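View pics/side14.png

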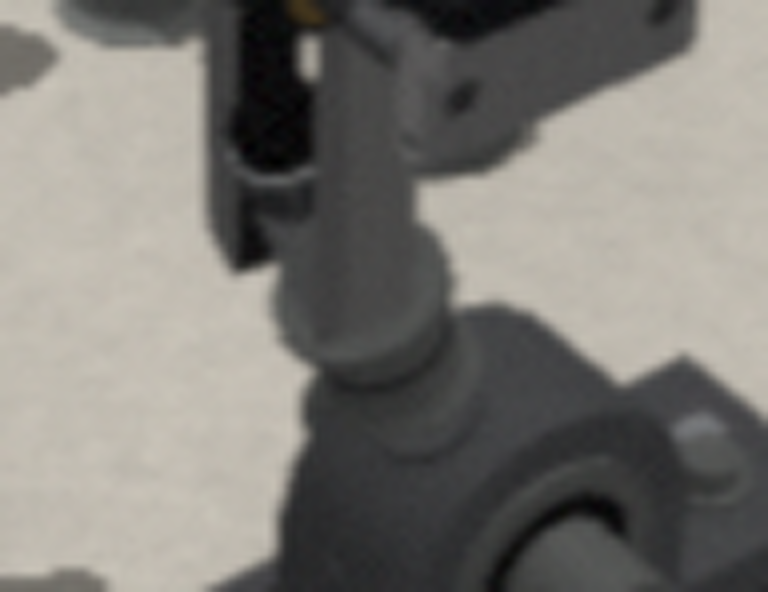

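```bash
python3 -c "
from station import env
s=env.sense();print(s['clock'],s['wrist_force'],abs(s['dq']).max());env.job_done();s=env.sense();print(s['clock'],s['wrist_force'],s['tcp_pos'])"
```

```text
15.725 [-4.85553662 -1.26839481 10.79843556] 0.003965400270809352
the job is handed in; nothing more can be done
the job is handed in; nothing more can be done
```

I picked up the smallest gun by its barrel and pressed it onto the leaning nipple. I believe it snapped on and was still held pressed when I handed in at 15.7 s. `job_done` gives no verdict, so nothing confirms that.

**What I did:** The moves cannot tilt the tool, so I tilted the gun in a light grip against the counter and base plate to match the nipple's lean. I then lifted it, turned it into line and pushed along the nipple's axis at 60 N squeeze.

**Last checks:**
- **Snap:** The axial push was about 14.9 N, above the 5–9 N snap force. While I pushed further the nose stayed put and the barrel kept going down. The depth fit put the mouth about 10–12 mm up the nipple, against 13 mm fully on and a 15.5 mm limit.
- **Spring:** I could not read the nose travel directly. From the force it is near the 10 mm stop. Earlier, when the force reading implied about 7 mm, an estimate from arm travel gave only 5 ± 2 mm, so I pushed further.
- **Squareness:** The gun's tilt fitted at about 21–22° against the nipple's 25°, so about 3–4° off with a limit of 8°. I tried to close that gap and gained only about 1°.
- **Stillness and other items:** Joint speeds were about zero just before I handed in. I kept clear of the tin, the spare bearing and the carton, but did not re-measure their positions.

**What disagreed:** The first try at tilting the gun on the open counter only dragged it. The two cameras differ by several millimetres, so I aligned from positions measured relative to the nipple and from the wrist force.

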